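# Close up the gear case: cover, swing bar and flange nuts

## Task

Close up the green gear case: set the loose cover plate down over its two locating pins so that it lies flush on the case, then push the free end of the swing bar round over the cover's edge until it meets its stop. Start every flange nut lying on the bench on a stud of its own (any stud): back it off counter-clockwise until you see or feel it drop into the thread, then turn it clockwise until it is fully home on its seat. Leave the other things on the bench alone.

Things in the scene. Friction and masses are not known exactly. Their poses are not given: they have to be found in the camera images.
- case: green cast gear case fixed on the bench, an open box 117 x 156 mm with its rim 50 mm above the bench. Origin under its centre on the bench, x away from the robot and y to its left at yaw 0 (its yaw varies). Two steel locating pins (8 mm, tapered at the top) stand 12 mm above the rim at (x 40, y -42) and (x -40, y 42) mm. A round stop post (12 mm, 75 mm tall) stands at (x -96, y 59) mm.
- cover_seat (a point): centre of the case's rim, 50 mm above the bench: the cover's origin comes here
- cover: loose aluminium cover plate 117 (x) x 156 (y) x 6 mm, 0.4 kg, with two 12.5 mm holes at (x 40, y -42) and (x -40, y 42) mm that fit the pins (half-turned it fits as well), and in its middle a black grip bar 14 mm wide (x), 60 mm long (y), whose top is 36 mm above the underside. Lies on the bench, grip up. Origin at the centre of the underside.
- bar (a joint): angle of the swing bar about its pin: 0 = lying along the case's x direction over the cover's left (+y) edge, against its stop; grows as the free end swings outward (to +y of the case, clockwise seen from above) to 1.15; starts at 0.65 to 0.95, where it is clear of the cover. It is stiff (about 0.15 N m of friction) and stays where it is left.
- bar_pin (a point): the pin on which the bar turns, at (x 100, y 75) mm of the case, mid-thickness of the bar, 65 mm above the bench
- bar_end (a point): near the free end of the swing bar, on its centre line, 200 mm from the pin. The bar is flat steel 20 mm wide and 10 mm thick, 60 to 70 mm above the bench; the space below the free end is open.
- stud_near: upright steel stud with a coarse right-hand thread, 27 mm over the thread, on the gear case at (x -80, y 0) mm of the case. Origin on its axis at the seat for the nut's flange, 57.5 mm above the bench; z up. Smooth core (16 mm) up to 52 mm above the seat, cone tip up to 60 mm. Three thread starts. Where the thread begins cannot be seen and differs for each stud and nut.
- stud_far: upright steel stud with a coarse right-hand thread, 27 mm over the thread, on the gear case at (x 80, y 0) mm of the case. A nut set on a stud stops with its underside 9 to 13 mm above the seat (at times 19 or at once 4). Backed off counter-clockwise (from above), at most 2 rad, it drops to 4 mm above the seat and is blocked. Clockwise from there by 0.8 to 1.5 rad it sinks home.
- stud_right: upright steel stud with a coarse right-hand thread, 27 mm over the thread, on the gear case at (x 0, y -100) mm of the case, like the near one. The thread is oiled and needs little torque. A nut that the fingers surround loosely (1 to 2 mm of play) turns with them and drops by its own weight; held hard it cannot drop. Before the drop, clockwise turning is blocked.
- nut0: one of three like steel flange nuts (two or three are present), flange down on the bench: hexagon 42 mm across flats, 36 mm tall overall, on a round flange 56 mm across and 5 mm thick; bore 19 mm at the top, 31 mm below with short thread lugs inside; about 0.2 kg. Origin at the centre of the underside, z up; the flats face its x axis and every 60 degrees from it. Any nut fits any stud.
- nut1: one of three like steel flange nuts (two or three are present), flange down on the bench, like nut0
- nut2: one of three like steel flange nuts (two or three are present), flange down on the bench, like nut0
- spanner: loose spanner, bystander
- hammer: loose hammer, bystander
- bearing: loose plain steel ring, 42 mm across and 14 mm tall, bystander (not a nut)
- offcut: dark steel offcut 90 x 30 x 20 mm, bystander
- oil: yellow oil bottle 60 mm across, 170 mm tall, bystander
- tin: open steel tin 72 mm across, 90 mm tall, bystander
- angle_iron: piece of steel angle 110 x 40 x 40 mm, bystander

How it is judged:
By the outcome, as a careful person would: the job done as asked, in the order asked, and still so for the second after the job is handed in, with the robot touching nothing.
Of nut0, nut1, nut2 only 2 to 3 are there at a start; the rules pass over those that are not, and their reading is None.
At some moment in a run one of nut0, nut1, nut2, cover may be knocked a few centimetres aside while the robot is not near it.
It also fails if it takes over 210 s, if anything falls off the work surface, if the arm or the gripper's body presses on something with over 40 N, if the wrist force passes 120 N, or if a joint passes its speed limit or range.

## Robot

A 7-joint arm with a two-finger parallel gripper is mounted at the origin on the work surface. World frame = base frame: x ahead of the robot, y to its left, z up, the work surface at z = 0. Lengths are in m, angles in rad, forces in N, time in s.
With the tool pointing down it reaches from about 0.35 to 0.9 m from the base axis. Payload 19.9 kg.
Tool frame: the origin (TCP) lies at the very end of the fingers, on their centre line; the grasp point (between the pads) lies 19 mm behind it; z points along the fingers, y is the line along which they close (so a half turn about z gives the same grasp; the last joint's range is limited). The gripper opens to 85 mm and grips with 20 to 120 N. Pads are 22 mm wide; open, the fingers measure 114 mm over their backs; the gripper's body (76 mm by 85 mm) begins 54 mm behind the grasp point. The pads swing forward as they close: fully open they stand 13 mm farther back than shut.
Start: joints at [-1.163, 0.417, -0.01, 1.614, 0.005, 1.111, -0.053], TCP at [0.272, 0.563, 0.231] pointing down, gripper open.
Joint ranges: [-2.81, 2.81], [-0.39, 2.02], [-1.27, 1.25], [0.06, 2.57], [-1.19, 4.33], [0.19, 2], [-2.82, 2.82]. Speed limits (rad/s): [1.89, 1.89, 2.39, 2.39, 3.01, 3.01, 3.01].

## Interface

Orientations are given as a unit quaternion [w, x, y, z].
In Python, from rig import robot, optics, readout gives the robot as it stands (robot), with the cameras (optics) and the readings (readout).
- The arm moves only by the tool drive_effector, called as a command line: name --pt "numbers of a row" for each row, then --argument value for the rest. Schema: {"type":"object","properties":{"segments":{"type":"array","items":{"type":"array","prefixItems":[{"type":"array","items":{"type":"number"},"minItems":3,"maxItems":3},{"type":"array","items":{"type":"number"},"minItems":3,"maxItems":3},{"type":"number"}],"minItems":3,"maxItems":3},"minItems":1,"maxItems":20},"only":{"type":"string"},"quiet":{"type":"boolean"},"lines":{"type":"string"}},"required":["segments"],"additionalProperties":false}. segments is a list of rows, 1 to 20 of them, each written [[dx, dy, dz], [rx, ry, rz], opening]: dx, dy, dz in m, then a rotation vector rx, ry, rz in rad, then the opening from 0.0 (shut) to 1.0 (fully open); each row is the pose to reach, as a shift and turn from the pose commanded when the call began, along the tool's axes at that moment; what a row does not reach only later rows make up. A row lasts 1/10 s, in which the tool goes at most 0.05 m and 0.15 rad, less where a joint would pass 70% of its speed; a pose out of reach is approached as far as the arm can. The fingers move at their own pace and stop on an object; the grip force is fixed at half the most. Time passes only in rows, so rows that do not move let the fingers close. The tool returns the time, the measured TCP pose, the force, the opening and the grip force at its end. only (a regular expression) keeps the lines of the reply that match it, lines (a string "A,B") keeps lines A to B, and quiet returns only ok. Input that does not fit is refused with a message, and nothing moves.
- readout.sense(): the state, without advancing time (a new reading comes with each control period).
- optics.read_camera(name): name is "scene" or "top"; returns a dict with "pixels" (384x512x3 uint8, blue, green, red), "range_z" (384x512 float32, m along the optical axis (not along the pixel's ray), 0 where there is no reading), "K" (3x3 intrinsics, pixels), "extrinsics" (4x4, takes a point from camera to world coordinates). Camera axes: x right, y up, looking along -z (the intrinsics and any distortion apply to the point x, -y, -z); pixel columns grow to the right and rows downward; lengths in m; the calibration is good to about 2 mm. A picture is of the moment at which its call begins.
- robot.close_job(): hands the job in; it is judged then, once.
The state is a dict: "t": time; "joint_pos": joint angles; "dq": joint speeds; "joint_torque": joint torques, N m; "ee_pos": TCP position; "orientation": TCP orientation; "force": force on the tool from outside, world axes, zero at the start; "moment": the same for the moment, N m; "gripper_width": opening from 0.0 (shut) to 1.0 (fully open); "grasp_force": force on a finger pad.
Only numpy, scipy, OpenCV 4.12 (cv2) and the standard library are available. Lean on these libraries where they do the work, as an engineer would, in place of code of your own. Each camera call takes 0.05 s, during which the arm holds its last target. There are 200 camera calls.

## Working session

There is one attempt and no reset: what is moved stays moved. The work goes in short steps, Python scripts to look and compute and a tool call to move; the robot and the scene stay as the last step left them, time stands still between calls to the robot, and variables do not carry over. Pictures are saved under pics/ and viewed, at most 14 in all, crops included, and the job is handed in when it is done.

```bash
ls; mkdir -p pics; python3 - <<'E'
from rig import robot, optics, readout
import cv2,numpy as np
s=readout.sense();print({k:np.round(v,3).tolist() for k,v in s.items()})
for n in("scene","top"):
    c=optics.read_camera(n);cv2.imwrite(f"pics/{n}0.png",c["pixels"]);np.savez(f"pics/{n}0.npz",**c)
    print(n,c["K"].round(1).tolist(),c["extrinsics"].round(3).tolist(),c.keys())
E
```

```text
pics
rig.py
{'t': 0.0, 'joint_pos': [-1.163, 0.418, -0.01, 1.614, 0.005, 1.111, -0.053], 'dq': [-0.0, 0.001, 0.0, 0.0, 0.0, -0.002, -0.002], 'joint_torque': [-0.001, -86.443, 0.679, -43.49, 0.019, 0.007, -0.0], 'ee_pos': [0.272, 0.563, 0.231], 'orientation': [-0.0, 0.223, 0.975, -0.001], 'force': [-1.102, -0.802, 0.626], 'moment': [0.026, -0.038, -0.009], 'grasp_force': 0.0, 'gripper_width': 0.997}
scene [[352.6, 0.0, 251.5], [0.0, 352.6, 196.7], [0.0, 0.0, 1.0]] [[0.414, -0.589, 0.694, 1.245], [0.91, 0.259, -0.324, -0.32], [0.011, 0.766, 0.643, 0.719], [0.0, 0.0, 0.0, 1.0]] dict_keys(['pixels', 'range_z', 'K', 'extrinsics'])
top [[495.4, 0.0, 253.1], [0.0, 495.4, 180.9], [0.0, 0.0, 1.0]] [[-0.023, 0.993, -0.119, 0.345], [-1.0, -0.022, 0.014, 0.008], [0.012, 0.119, 0.993, 1.724], [0.0, 0.0, 0.0, 1.0]] dict_keys(['pixels', 'range_z', 'K', 'extrinsics'])
```

View pics/top0.png

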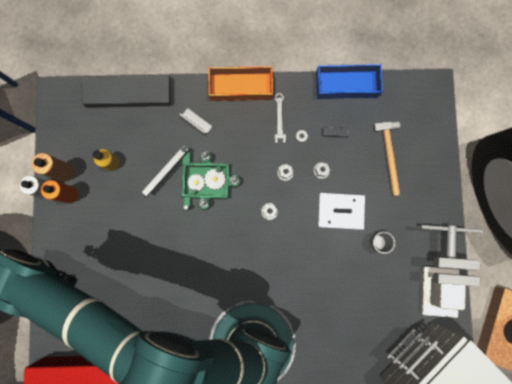

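View pics/scene0.png

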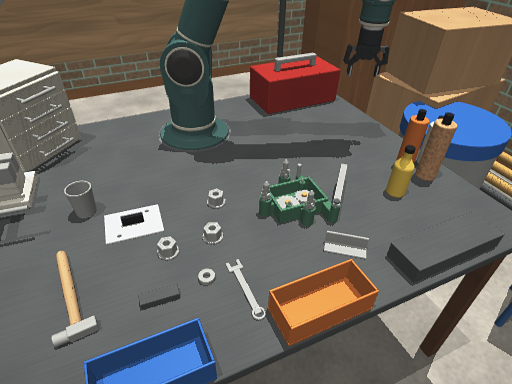

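The top view shows the case at about (207,181) with the bar to its upper left (pivot ≈(185,150)). The nuts are at (269,211), (285,172) and (321,170), and the cover is at (342,211). The scene view shows the same layout, with the case at (298,198) and the cover at (133,223).

```bash
cat > v.py <<'E'
import cv2,numpy as np
from rig import robot, optics, readout
def load(n,f=None):
    return dict(np.load(f)) if f else optics.read_camera(n)
def ray(c,uv):
    uv=np.atleast_2d(uv).astype(float);K=c["K"];E=c["extrinsics"]
    d=np.c_[(uv[:,0]-K[0,2])/K[0,0],-(uv[:,1]-K[1,2])/K[1,1],-np.ones(len(uv))]
    return E[:3,3],d@E[:3,:3].T
def plane(c,uv,z):
    o,d=ray(c,uv);return o+d*((z-o[2])/d[:,2])[:,None]
def proj(c,P):
    E=c["extrinsics"];p=(np.atleast_2d(P)-E[:3,3])@E[:3,:3];K=c["K"]
    return np.c_[K[0,2]+K[0,0]*p[:,0]/-p[:,2],K[1,2]-K[1,1]*p[:,1]/-p[:,2]]
def cloud(c):
    v,u=np.mgrid[:384,:512];o,d=ray(c,np.c_[u.ravel(),v.ravel()])
    return (o+d*c["range_z"].ravel()[:,None]).reshape(384,512,3)
E
python3 - <<'E'
from v import *
T=load("top","pics/top0.npz");S=load("scene","pics/scene0.npz")
P=cloud(T);Q=cloud(S)
for n,(u,v) in dict(n0=(269,211),n1=(285,172),n2=(321,170),cov=(342,211)).items():
    w=P[v-9:v+10,u-9:u+10]; print(n,plane(T,(u,v),.03).round(3))
    if n!="cov": print((w[::2,::2,2]*1000).round().astype(int))
print("bench z",np.median(P[250:255,300:340,2]),np.median(Q[300:310,200:220,2]), (P[230:240,300:400,2]*1000).std())
a=cv2.resize(T["pixels"][140:225,135:245],None,fx=6,fy=6,interpolation=cv2.INTER_CUBIC)
b=cv2.resize(S["pixels"][150:235,250:360],None,fx=6,fy=6,interpolation=cv2.INTER_CUBIC)
cv2.imwrite("pics/c1.png",a);cv2.imwrite("pics/c2.png",b)
E
```

```text
n0 [[ 0.444 -0.069  0.03 ]]
[[ 5  1  9  4 -5 -2 -1 -5 -2  6]
 [ 2 -1 -3 -1  7 30 36  0 10 -1]
 [ 0  2  8 35 26 32 40 37  8  0]
 [13  2  6 33 -4  3 35 29 32  3]
 [ 4 10 40 30  4  2 -5 38 36  3]
 [ 4  7 38 28 -9  1  2 36  7  2]
 [10  3  9 33 39 39 33 40 11 -4]
 [ 1  7  6  5 32 38 38  5 -1  0]
 [ 0 -1  1 -7  8 10 10  3  1  0]
 [-6  0 -1  0 -2 -5 -3  3  1  3]]
n1 [[ 0.577 -0.128  0.03 ]]
[[  0  -3   3   2   4   7  -4  -3  -7   7]
 [  0   0   2   6  35  35  34  -3   2  -6]
 [  6   5  -1  34  34  33  35  28   5   3]
 [  0   4  33  36  -1   8   6  36   6   1]
 [ -3   7  35  45  -2  -7 -10  42  39  -2]
 [  0   6  28  37  36   4  41  33  39  -6]
 [  0   8  14  38  33  36  40  38   3   2]
 [  0  -3   6   7  17  36  20   5   0   1]
 [  5   5   4   4   3   3   2  -5   4  -2]
 [ -5   0   5   1   2 -10   0  -3   6   0]]
n2 [[ 0.581 -0.252  0.03 ]]
[[ -2  -5  -5  -4  -1  -2   0  -5  -1   2]
 [ -3   1   0   3  37  40  41  41 -10  -5]
 [  7  -2   0  40  39  41  36  37  38  -1]
 [  9  -7   8  34  39   0  21  32  36   9]
 [ -3   7  19  38  30  -1   4  31  37  -7]
 [  2  13  18  40  27  -1  -4  34  32  -3]
 [ -2  -7  -2  32  35  37  35  43   7  -2]
 [ -2   2  15  11   5  26  33   1   3  -3]
 [  2   4  -7   7   5   6   0   0   2   6]
 [ -6   6  -5   4   0  -4   6   6   1   4]]
cov [[ 0.438 -0.319  0.03 ]]
bench z 0.0006581938105987284 -3.322012459588963e-05 58.78854572779797
```

View pics/c1.png

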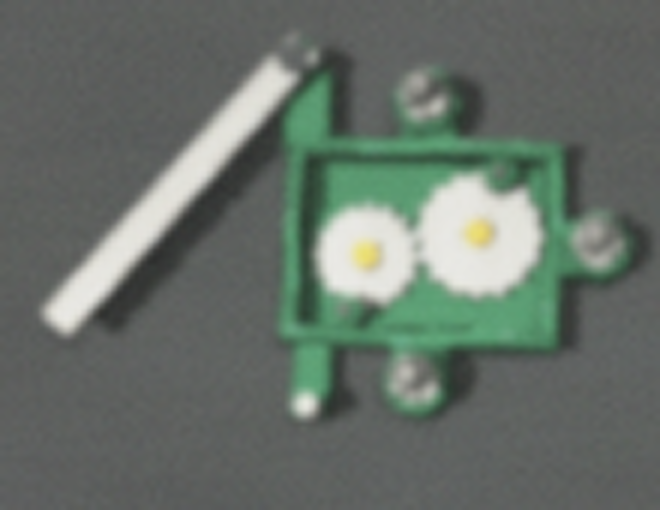

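View pics/c2.png

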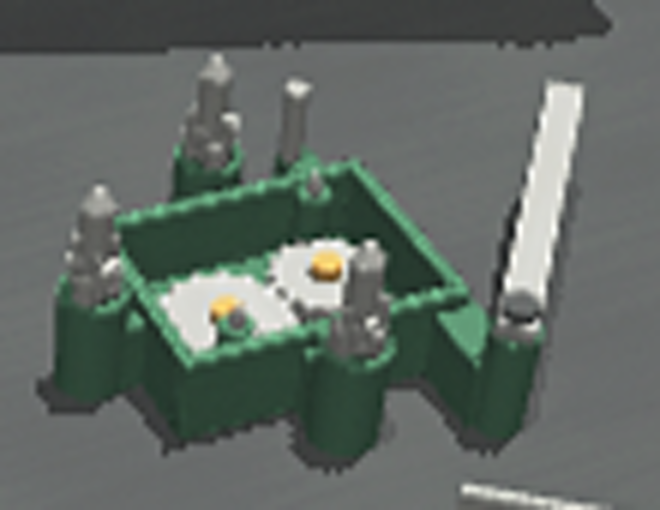

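```bash
cat > m.py <<'E'
from v import *
from scipy.optimize import least_squares
def R2(a): return np.array([[np.cos(a),-np.sin(a)],[np.sin(a),np.cos(a)]])
def case_fit(obs,x0=(.55,.14,0)):
    def res(q):
        r=[]
        for c,p,X in obs:
            X=np.array(X,float)/1000;w=np.r_[R2(q[2])@X[:2]+q[:2],X[2]];r.append(proj(c,w)[0]-p)
        return np.ravel(r)
    s=least_squares(res,x0,loss="soft_l1");return s.x,res(s.x).reshape(-1,2)
def nuts(T,S,guess):
    out=[]
    for g in guess:
        r=[]
        for c in (T,S):
            P=cloud(c);m=(np.hypot(P[...,0]-g[0],P[...,1]-g[1])<.045)&(P[...,2]>.02)&(P[...,2]<.06)
            m=m.astype(np.uint8);n,l,st,ce=cv2.connectedComponentsWithStats(m)
            if n<2: r.append(None);continue
            k=1+np.argmax(st[1:,4]);v,u=np.nonzero(l==k)
            if c is T:
                h=cv2.convexHull(np.c_[u,v].astype(np.int32));M=cv2.moments(h);p=(M['m10']/M['m00'],M['m01']/M['m00'])
                w=plane(c,p,.035)[0]
            else:
                q=P[v,u];q=q[q[:,2]>.028];w=plane(c,proj(c,q).mean(0),.034)[0]
            r.append(w[:2].round(4).tolist())
            if c is T:
                f=plane(c,h[:,0,:],.035)[:,:2]-w[:2]
                big=cv2.resize((l==k).astype(np.float32),None,fx=1,fy=1)
                vv,uu=np.nonzero(l==k);q=plane(c,np.c_[uu,vv],.035)[:,:2]-w[:2]
                z=(np.hypot(*q.T)**6*np.exp(6j*np.arctan2(q[:,1],q[:,0]))).sum();r.append(round(float(np.degrees((np.angle(z)-np.pi)/6)),1))
        out.append(r)
    return out
def cover(T):
    hsv=cv2.cvtColor(T["pixels"],cv2.COLOR_BGR2HSV);m=((hsv[...,2]>170)&(hsv[...,1]<60)).astype(np.uint8)
    n,l,st,ce=cv2.connectedComponentsWithStats(m);best=[]
    for k in range(1,n):
        cs,_=cv2.findContours((l==k).astype(np.uint8),cv2.RETR_EXTERNAL,cv2.CHAIN_APPROX_NONE)
        q=plane(T,cs[0][:,0,:],.006)[:,:2]
        rc=cv2.minAreaRect((q*1000).astype(np.float32))
        if 95<min(rc[1])<130 and 135<max(rc[1])<175: best.append(rc)
    return best
E
python3 - <<'E'
from m import *
T=load("top","pics/top0.npz");S=load("scene","pics/scene0.npz")
t=lambda x,y:((x+.5)/6-.5+135,(y+.5)/6-.5+140)
s=lambda x,y:((x+.5)/6-.5+250,(y+.5)/6-.5+150)
obs=[(T,t(290,143),(58.5,78,50)),(T,t(563,147),(58.5,-78,50)),(T,t(557,350),(-58.5,-78,50)),(T,t(280,338),(-58.5,78,50)),
(T,t(304,402),(-96,59,75)),(S,s(297,87),(-96,59,75)),(S,s(98,188),(0,-100,117)),(S,s(215,58),(-80,0,117)),(S,s(370,243),(80,0,117)),
(S,s(352,162),(-58.5,78,50)),(S,s(468,297),(58.5,78,50)),(S,s(112,220),(-58.5,-78,50)),(S,s(190,362),(58.5,-78,50)),(T,t(297,46),(100,75,76)),(S,s(520,303),(100,75,76)),(S,s(315,175),(-40,42,62)),(S,s(237,312),(40,-42,62))]
x,r=case_fit(obs);print(x.round(4));print(r.round(1).tolist())
print([o for o in nuts(T,S,[(.444,-.069),(.577,-.128),(.581,-.252)])]);print(cover(T))
m=cv2.cvtColor(T["pixels"],cv2.COLOR_BGR2GRAY)[195:228,322:364]
k=(m<70).astype(np.uint8);n,l,st,ce=cv2.connectedComponentsWithStats(k);
for i in range(1,n):
  if st[i,4]>4: print(st[i],ce[i]+[322,195],plane(T,ce[i]+[322,195],.036 if st[i,4]>15 else .006)[0].round(4))
k=(l==1+np.argmax(st[1:,4]));vv,uu=np.nonzero(k);print("grip",cv2.minAreaRect((plane(T,np.c_[uu+322,vv+195],.036)[:,:2]*1000).astype(np.float32)))
# bar end: top crop free end
print("barend",plane(T,t(62,318),.07))
E
```

```text
[ 0.5555  0.1472 -0.0564]
[[-0.1, -2.1], [0.1, -1.1], [-0.3, -0.8], [-0.2, -0.4], [-0.0, -0.3], [0.0, -0.1], [-0.3, 0.3], [0.1, -0.0], [-0.4, 0.1], [0.8, -1.0], [0.5, -1.3], [-4.3, -0.1], [-1.3, 0.3], [-0.7, 0.8], [-0.1, -0.2], [-0.0, -0.5], [-0.2, -1.5]]
[[[0.4463, -0.0716], -55.9, [0.4499, -0.0708]], [[0.5808, -0.1305], -21.4, [0.5836, -0.1291]], [[0.5842, -0.2571], -12.0, [0.5884, -0.2562]]]
[((1008.3553466796875, 834.8336181640625), (154.2891845703125, 109.29559326171875), 40.928863525390625), ((440.39813232421875, -321.0726318359375), (158.79745483398438, 118.9242172241211), 85.15322875976562)]
[22 15  6  2 10] [346.8 210.4] [ 0.441  -0.3403  0.006 ]
grip ((439.0091552734375, -333.2581481933594), (17.112308502197266, 3.414510726928711), 88.71910095214844)
barend [[0.51209953 0.346366   0.07      ]]
```

```bash
cat > g.py <<'E'
# usage: python3 g.py x y z yawdeg  -> tool-frame row; yaw = world azimuth of tool y
import sys,numpy as np
from rig import robot, optics, readout
from scipy.spatial.transform import Rotation as Ro
def row(x,y,z,yaw):
    s=readout.sense();q=s["orientation"];R=Ro.from_quat([q[1],q[2],q[3],q[0]])
    a=np.radians(yaw);Y=np.array([np.cos(a),np.sin(a),0]);Z=np.array([0,0,-1.]);X=np.cross(Y,Z)
    c=[Ro.from_matrix(np.c_[sg*X,sg*Y,Z]) for sg in(1,-1)]
    d=R.inv().apply(np.array([x,y,z])-s["ee_pos"])
    for t in c: print(np.r_[d,(R.inv()*t).as_rotvec()].round(4).tolist())
    yy=R.apply([0,1,0]);print("yaw now",np.degrees(np.arctan2(yy[1],yy[0])).round(1),"j7",round(s["joint_pos"][6],2),"j1",round(s["joint_pos"][0],2),"F",np.round(s["force"],1),"t",s["t"])
if __name__=="__main__": row(*map(float,sys.argv[1:]))
E
python3 g.py .4404 -.321 .13 -4.85
python3 - <<'E'
from m import *
T=load("top","pics/top0.npz");S=load("scene","pics/scene0.npz")
t=lambda x,y:((x+.5)/6-.5+135,(y+.5)/6-.5+140)
s=lambda x,y:((x+.5)/6-.5+250,(y+.5)/6-.5+150)
A=[(T,t(287,143),(58.5,78,50)),(T,t(563,147),(58.5,-78,50)),(T,t(557,350),(-58.5,-78,50)),(T,t(280,338),(-58.5,78,50)),(T,t(304,402),(-96,59,75))]
B=[(S,s(297,87),(-96,59,75)),(S,s(98,188),(0,-100,117)),(S,s(215,58),(-80,0,117)),(S,s(370,243),(80,0,117)),(S,s(520,303),(100,75,76)),(S,s(315,175),(-40,42,62))]
for o in(A,B,A+B):
    x,r=case_fit(o);print(x.round(4),r.round(1).tolist())
# stud tips in the top image predicted
x=case_fit(B)[0]
for X in((-80,0,117),(80,0,117),(0,-100,117)):
    w=np.r_[R2(x[2])@np.array(X[:2])/1000+x[:2],X[2]/1000];p=proj(T,w)[0];print(((p-[135,140]+.5)*6-.5).round())
E
```

```text
[-0.5361, -0.7222, 0.1016, -0.0009, 0.0007, 1.2057]
[-0.5361, -0.7222, 0.1016, -0.0008, -0.001, -1.9359]
yaw now 64.2 j7 -0.05 j1 -1.16 F [-0.3 -0.3  0.3] t 0.1
[ 0.5525  0.1473 -0.0536] [[0.3, -1.1], [0.0, -0.3], [-0.2, -0.0], [-0.2, 0.5], [0.0, 0.6]]
[ 0.556   0.1473 -0.0543] [[0.1, -0.1], [-0.2, 0.4], [0.2, 0.1], [-0.2, 0.2], [0.1, -0.2], [0.1, -0.5]]
[ 0.5543  0.1477 -0.0539] [[0.2, -1.6], [-0.1, -0.8], [-0.4, -0.5], [-0.3, 0.0], [-0.1, 0.1], [-0.1, -0.4], [-0.3, 0.1], [0.0, -0.3], [-0.4, -0.2], [-0.2, -0.6], [-0.1, -0.8]]
[405. 368.]
[418.  77.]
[595. 227.]
```

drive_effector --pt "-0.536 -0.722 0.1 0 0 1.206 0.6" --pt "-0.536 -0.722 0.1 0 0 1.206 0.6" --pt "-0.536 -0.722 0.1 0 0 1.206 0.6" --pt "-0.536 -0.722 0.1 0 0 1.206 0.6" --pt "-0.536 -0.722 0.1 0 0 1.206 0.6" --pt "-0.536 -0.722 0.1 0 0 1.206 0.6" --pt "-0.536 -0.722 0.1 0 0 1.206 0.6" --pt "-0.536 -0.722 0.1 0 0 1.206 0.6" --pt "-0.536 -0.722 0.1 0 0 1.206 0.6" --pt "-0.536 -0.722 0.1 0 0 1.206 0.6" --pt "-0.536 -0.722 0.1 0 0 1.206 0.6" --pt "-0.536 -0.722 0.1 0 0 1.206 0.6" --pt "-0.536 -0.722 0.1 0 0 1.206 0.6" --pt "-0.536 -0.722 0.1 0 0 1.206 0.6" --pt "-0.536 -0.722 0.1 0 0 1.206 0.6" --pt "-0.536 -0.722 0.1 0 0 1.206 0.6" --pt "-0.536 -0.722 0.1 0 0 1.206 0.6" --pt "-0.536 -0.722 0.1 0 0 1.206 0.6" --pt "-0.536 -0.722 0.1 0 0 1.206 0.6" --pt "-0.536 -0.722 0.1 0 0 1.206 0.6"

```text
refused: segments[0]: [-0.536, -0.722, 0.1, 0, 0, 1.206, 0.6] is too long (schema: maxItems 3). Nothing was moved.
```

Refused on format, not on reach. It needs rows with the three-number parts in brackets of their own.

drive_effector --segments '[[[-0.536, -0.722, 0.1], [0, 0, 1.206], 0.6], [[-0.536, -0.722, 0.1], [0, 0, 1.206], 0.6], [[-0.536, -0.722, 0.1], [0, 0, 1.206], 0.6], [[-0.536, -0.722, 0.1], [0, 0, 1.206], 0.6], [[-0.536, -0.722, 0.1], [0, 0, 1.206], 0.6], [[-0.536, -0.722, 0.1], [0, 0, 1.206], 0.6], [[-0.536, -0.722, 0.1], [0, 0, 1.206], 0.6], [[-0.536, -0.722, 0.1], [0, 0, 1.206], 0.6], [[-0.536, -0.722, 0.1], [0, 0, 1.206], 0.6], [[-0.536, -0.722, 0.1], [0, 0, 1.206], 0.6], [[-0.536, -0.722, 0.1], [0, 0, 1.206], 0.6], [[-0.536, -0.722, 0.1], [0, 0, 1.206], 0.6], [[-0.536, -0.722, 0.1], [0, 0, 1.206], 0.6], [[-0.536, -0.722, 0.1], [0, 0, 1.206], 0.6], [[-0.536, -0.722, 0.1], [0, 0, 1.206], 0.6], [[-0.536, -0.722, 0.1], [0, 0, 1.206], 0.6], [[-0.536, -0.722, 0.1], [0, 0, 1.206], 0.6], [[-0.536, -0.722, 0.1], [0, 0, 1.206], 0.6], [[-0.536, -0.722, 0.1], [0, 0, 1.206], 0.6], [[-0.536, -0.722, 0.1], [0, 0, 1.206], 0.6]]'

```text
t: 2.1
ee_pos: [0.4397, -0.3217, 0.1307]
orientation: [-0.0, 0.737, 0.675, -0.001]
force: [-0.2, 1.7, -0.1]
gripper_width: 0.598
grasp_force: 0.0
```

```bash
python3 g.py .4412 -.321 .010 -4.85
```

```text
[0.0009, 0.0016, 0.1207, -0.0015, 0.0005, -0.0029]
[0.0009, 0.0016, 0.1207, 0.0008, 0.0024, 3.1387]
yaw now -5.0 j7 0.82 j1 0.04 F [-0.2  1.7 -0.1] t 2.1
```

drive_effector --segments '[[[0.001, 0.002, 0.05], [0, 0, 0], 0.6], [[0.001, 0.002, 0.09], [0, 0, 0], 0.6], [[0.001, 0.002, 0.11], [0, 0, 0], 0.6], [[0.001, 0.002, 0.12], [0, 0, 0], 0.6], [[0.001, 0.002, 0.12], [0, 0, 0], 0.0], [[0.001, 0.002, 0.12], [0, 0, 0], 0.0], [[0.001, 0.002, 0.12], [0, 0, 0], 0.0], [[0.001, 0.002, 0.12], [0, 0, 0], 0.0], [[0.001, 0.002, 0.12], [0, 0, 0], 0.0], [[0.001, 0.002, 0.12], [0, 0, 0], 0.0], [[0.001, 0.002, 0.12], [0, 0, 0], 0.0], [[0.001, 0.002, 0.12], [0, 0, 0], 0.0]]'

```text
t: 3.3
ee_pos: [0.4433, -0.3197, 0.0129]
orientation: [0.001, 0.736, 0.677, 0.001]
force: [-1.9, 2.2, 6.5]
gripper_width: 0.151
grasp_force: 59.6
```

drive_effector --segments '[[[0, 0, -0.04], [0, 0, 0], 0], [[0, 0, -0.08], [0, 0, 0], 0], [[0, 0, -0.12], [0, 0, 0], 0], [[0, 0, -0.14], [0, 0, 0], 0], [[0, 0, -0.14], [0, 0, 0], 0]]'

```text
t: 3.8
ee_pos: [0.4439, -0.3202, 0.1548]
orientation: [0.002, 0.736, 0.677, 0.001]
force: [0.3, -0.3, -4.0]
gripper_width: 0.151
grasp_force: 60.0
```

```bash
python3 - <<'E'
from v import *
for n in("scene","top"):
    c=optics.read_camera(n);cv2.imwrite(f"pics/{n}1.png",c["pixels"]);np.savez(f"pics/{n}1.npz",**c)
S=cv2.resize(dict(np.load("pics/scene1.npz"))["pixels"][130:260,20:180],None,fx=5,fy=4.6,interpolation=cv2.INTER_CUBIC)
cv2.imwrite("pics/c3.png",S)
E
python3 g.py .5543 .1475 .17 -3.1
```

```text
[0.4744, 0.0718, -0.0183, 0.001, -0.0003, -0.0304]
[0.4744, 0.0718, -0.0183, -0.0004, -0.0016, 3.1112]
yaw now -4.8 j7 0.81 j1 0.01 F [-0.4 -0.2 -4.7] t 3.9
```

View pics/c3.png

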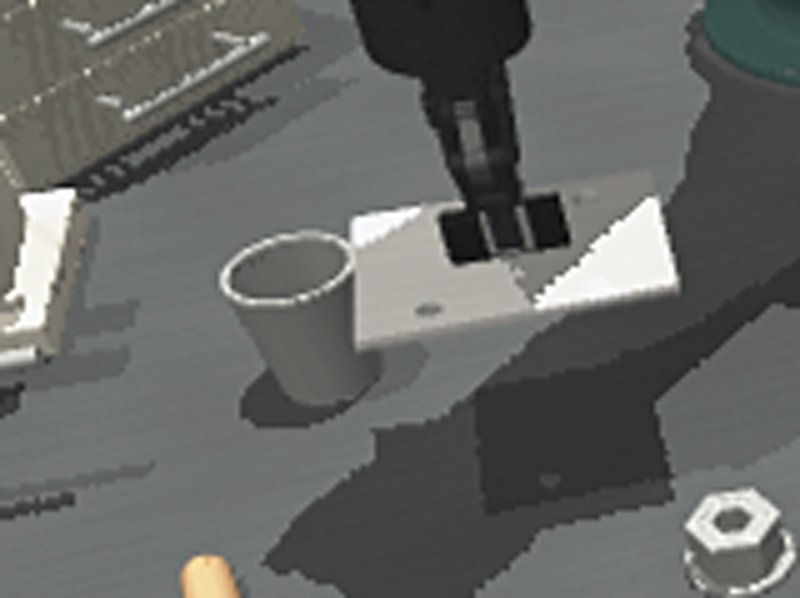

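```bash
python3 - <<'E'
from v import *
c=dict(np.load("pics/scene1.npz"))
s=lambda x,y:((x+.5)/5-.5+20,(y+.5)/4.6-.5+130)
h=plane(c,[s(428,309),s(585,196),s(678,290),s(353,348),s(655,172)],.148);print(h.round(4),h[:2].mean(0).round(4), np.linalg.norm(h[0]-h[1]))
d=h[1]-h[0];print("yaw",np.degrees(np.arctan2(d[1],d[0])-np.arctan2(84,-80)))
E
```

```text
[[ 0.4822 -0.367   0.148 ]
 [ 0.4084 -0.2761  0.148 ]
 [ 0.5159 -0.2496  0.148 ]
 [ 0.5008 -0.4041  0.148 ]
 [ 0.399  -0.2361  0.148 ]] [ 0.4453 -0.3216  0.148 ] 0.117071305615885
yaw -4.53732871144603
```

drive_effector --segments '[[[0.475, 0.072, -0.01], [0, 0, -0.03], 0], [[0.475, 0.072, -0.01], [0, 0, -0.03], 0], [[0.475, 0.072, -0.01], [0, 0, -0.03], 0], [[0.475, 0.072, -0.01], [0, 0, -0.03], 0], [[0.475, 0.072, -0.01], [0, 0, -0.03], 0], [[0.475, 0.072, -0.01], [0, 0, -0.03], 0], [[0.475, 0.072, -0.01], [0, 0, -0.03], 0], [[0.475, 0.072, -0.01], [0, 0, -0.03], 0], [[0.475, 0.072, -0.01], [0, 0, -0.03], 0], [[0.475, 0.072, -0.01], [0, 0, -0.03], 0], [[0.475, 0.072, -0.01], [0, 0, -0.03], 0], [[0.475, 0.072, -0.01], [0, 0, -0.03], 0], [[0.475, 0.072, -0.01], [0, 0, -0.03], 0], [[0.475, 0.072, -0.01], [0, 0, -0.03], 0], [[0.475, 0.072, -0.01], [0, 0, -0.03], 0], [[0.475, 0.072, -0.01], [0, 0, -0.03], 0]]'

```text
t: 5.5
ee_pos: [0.5546, 0.1471, 0.1613]
orientation: [-0.0, 0.727, 0.687, 0.0]
force: [0.2, 0.9, -3.9]
gripper_width: 0.149
grasp_force: 59.8
```

```bash
python3 g.py .5546 .1487 .095 -3.2
```

```text
[0.0016, -0.0001, 0.0663, 0.0, -0.0, 0.0001]
[0.0016, -0.0001, 0.0663, 0.0001, 0.0, -3.1415]
yaw now -3.2 j7 -0.1 j1 -0.77 F [ 0.2  0.9 -3.9] t 5.5
```

Down to just above the pins, and look.

drive_effector --segments '[[[0.0015, 0, 0.03], [0, 0, 0], 0], [[0.0015, 0, 0.06], [0, 0, 0], 0], [[0.0015, 0, 0.075], [0, 0, 0], 0], [[0.0015, 0, 0.078], [0, 0, 0], 0], [[0.0015, 0, 0.078], [0, 0, 0], 0]]'

```text
t: 6.0
ee_pos: [0.555, 0.1488, 0.0837]
orientation: [0.0, 0.726, 0.687, -0.0]
force: [-0.3, -0.6, -1.9]
gripper_width: 0.151
grasp_force: 59.7
```

```bash
python3 - <<'E'
from v import *
c=optics.read_camera("scene");np.savez("pics/scene2.npz",**c)
cv2.imwrite("pics/c4.png",cv2.resize(c["pixels"][135:240,245:365],None,fx=6.5,fy=5.7,interpolation=cv2.INTER_CUBIC))
E
```

```text
(no output)
```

View pics/c4.png

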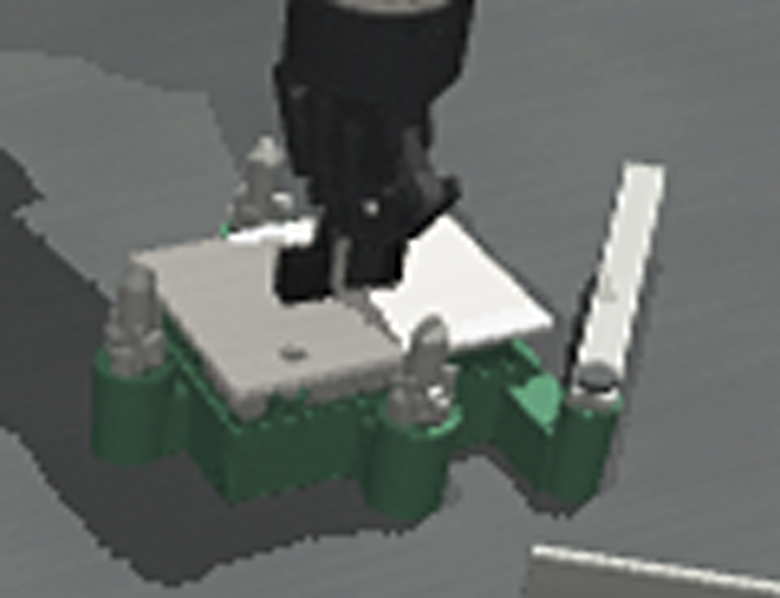

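The picture shows the cover level over the case, its near hole at about (292,353), between the studs with even gaps. I'll lower it slowly.

```bash
python3 - <<'E'
from m import *
c=dict(np.load("pics/scene2.npz"))
h=plane(c,[((292.5)/6.5-.5+245,(353.5)/5.7-.5+135)],.0768)[0]
print("hole-pin mm",(h[:2]-(R2(-.0543)@[.04,-.042]+[.556,.1473]))*1000)
E
```

```text
hole-pin mm [ 0.99098451 -0.55864403]
```

drive_effector --segments '[[[0, 0, 0.005], [0, 0, 0], 0], [[0, 0, 0.01], [0, 0, 0], 0], [[0, 0, 0.014], [0, 0, 0], 0], [[0, 0, 0.014], [0, 0, 0], 0]]'

```text
t: 6.45
ee_pos: [0.5545, 0.1491, 0.0688]
orientation: [-0.0, 0.726, 0.687, -0.0]
force: [-1.0, -0.5, -3.5]
gripper_width: 0.149
grasp_force: 59.8
```

drive_effector --segments '[[[0, 0, 0.003], [0, 0, 0], 0], [[0, 0, 0.005], [0, 0, 0], 0], [[0, 0, 0.0065], [0, 0, 0], 0], [[0, 0, 0.0065], [0, 0, 0], 0]]'

```text
t: 6.85
ee_pos: [0.5548, 0.1491, 0.0629]
orientation: [-0.0, 0.726, 0.687, 0.0]
force: [-1.5, -0.5, -1.7]
gripper_width: 0.148
grasp_force: 60.1
```

drive_effector --segments '[[[0, 0, 0], [0, 0, 0], 0.4], [[0, 0, 0], [0, 0, 0], 0.4], [[0, 0, 0], [0, 0, 0], 0.4], [[0, 0, 0], [0, 0, 0], 0.4], [[0, 0, 0], [0, 0, 0], 0.4]]'

```text
t: 7.35
ee_pos: [0.5548, 0.1491, 0.0629]
orientation: [0.0, 0.726, 0.687, 0.0]
force: [0.0, 0.7, -0.2]
gripper_width: 0.403
grasp_force: 0.0
```

drive_effector --segments '[[[0, 0, -0.03], [0, 0, 0], 0.4], [[0, 0, -0.07], [0, 0, 0], 0.4], [[0, 0, -0.11], [0, 0, 0], 0.2], [[0, 0, -0.12], [0, 0, 0], 0]]'

```text
t: 7.75
ee_pos: [0.5563, 0.1492, 0.1868]
orientation: [0.001, 0.726, 0.687, 0.002]
force: [0.1, -0.3, -1.3]
gripper_width: 0.068
grasp_force: 0.0
```

```bash
python3 - <<'E'
from m import *
T=load("top");np.savez("pics/top3.npz",**T);S=load("scene");np.savez("pics/scene3.npz",**S)
print(readout.sense()["ee_pos"].round(4))
cv2.imwrite("pics/c5.png",np.hstack([cv2.resize(S["pixels"][140:240,250:360],(400,364),interpolation=cv2.INTER_CUBIC),cv2.resize(T["pixels"][135:226,130:230],(400,364),interpolation=cv2.INTER_CUBIC)]))
for o in nuts(T,S,[(.446,-.071),(.582,-.130),(.586,-.257)]):print(o)
E
```

```text
[0.5554 0.1494 0.1842]
[[0.4463, -0.0716], -56.0, [0.4503, -0.0709]]
[[0.5808, -0.1306], -20.9, [0.5838, -0.129]]
[[0.5843, -0.2574], -12.3, [0.5886, -0.2565]]
```

View pics/c5.png

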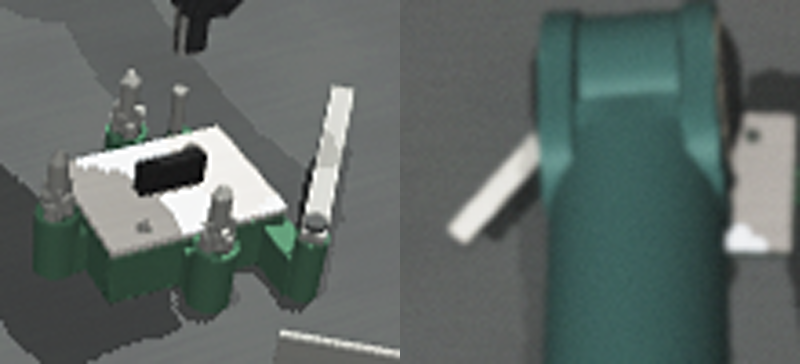

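The cover lies flat on the case, with the pin visible in the hole at (145,228). Next I'll move outside the bar.

```bash
python3 - <<'E'
from v import *
S=dict(np.load("pics/scene3.npz"));P=cloud(S)
from m import R2
q=(P[...,:2]-[.556,.1473])@R2(-.0543)
m=(abs(q[...,0])<50e-3)&(abs(q[...,1])<70e-3)&(P[...,2]>.045)&(P[...,2]<.065)
A=np.c_[q[m],np.ones(m.sum())];print("plate plane",np.linalg.lstsq(A,P[...,2][m],rcond=None)[0].round(4),m.sum())
E
```

```text
plate plane [-0.0026 -0.0002  0.0558] 761
```

drive_effector --segments '[[[0.05, -0.005, 0], [0, 0, 0], 0], [[0.1, -0.01, 0], [0, 0, 0], 0], [[0.15, -0.015, 0], [0, 0, 0], 0], [[0.2, -0.017, 0], [0, 0, 0], 0], [[0.216, -0.017, 0], [0, 0, 0], 0], [[0.216, -0.017, 0.04], [0, 0, 0], 0], [[0.216, -0.017, 0.08], [0, 0, 0], 0], [[0.216, -0.017, 0.12], [0, 0, 0], 0], [[0.216, -0.017, 0.132], [0, 0, 0], 0], [[0.216, -0.017, 0.132], [0, 0, 0], 0]]'

```text
t: 8.85
ee_pos: [0.5488, 0.3646, 0.0487]
orientation: [0.0, 0.726, 0.687, -0.002]
force: [1.1, -0.4, 0.2]
gripper_width: -0.001
grasp_force: 0.0
```

drive_effector --segments '[[[-0.008, -0.007, 0], [0, 0, 0], 0], [[-0.028, -0.023, 0], [0, 0, 0], 0], [[-0.048, -0.039, 0], [0, 0, 0], 0], [[-0.066, -0.047, 0], [0, 0, 0], 0], [[-0.083, -0.054, 0], [0, 0, 0], 0], [[-0.096, -0.058, 0], [0, 0, 0], 0], [[-0.109, -0.061, 0], [0, 0, 0], 0], [[-0.117, -0.063, 0], [0, 0, 0], 0], [[-0.117, -0.063, 0], [0, 0, 0], 0]]'

```text
t: 9.75
ee_pos: [0.4803, 0.2513, 0.0511]
orientation: [0.0, 0.727, 0.687, -0.0]
force: [-0.5, 0.6, -0.0]
gripper_width: -0.001
grasp_force: 0.0
```

drive_effector --segments '[[[-0.002, 0, 0], [0, 0, 0], 0], [[-0.004, 0, 0], [0, 0, 0], 0], [[-0.004, 0, 0], [0, 0, 0], 0]]'

```text
t: 10.05
ee_pos: [0.4801, 0.2484, 0.0506]
orientation: [0.0, 0.726, 0.687, -0.0]
force: [-1.3, 0.4, 0.9]
gripper_width: 0.003
grasp_force: 0.0
```

drive_effector --segments '[[[-0.002, 0, 0], [0, 0, 0], 0], [[-0.003, 0, 0], [0, 0, 0], 0], [[-0.003, 0, 0], [0, 0, 0], 0]]'

```text
t: 10.35
ee_pos: [0.4799, 0.2471, 0.0508]
orientation: [-0.0, 0.726, 0.688, 0.001]
force: [1.5, 10.2, -5.8]
gripper_width: 0.0
grasp_force: 5.4
```

drive_effector --segments '[[[-0.002, 0, 0], [0, 0, 0], 0], [[-0.003, 0, 0], [0, 0, 0], 0], [[-0.003, 0, 0], [0, 0, 0], 0]]'

```text
t: 10.65
ee_pos: [0.4799, 0.2469, 0.0509]
orientation: [-0.001, 0.725, 0.689, 0.002]
force: [4.7, 26.1, -12.2]
gripper_width: 0.001
grasp_force: 13.3
```

```bash
python3 - <<'E'
from v import *
S=load("scene")
cv2.imwrite("pics/c6.png",cv2.resize(S["pixels"][140:240,250:360],(600,545),interpolation=cv2.INTER_CUBIC))
E
```

```text
(no output)
```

View pics/c6.png

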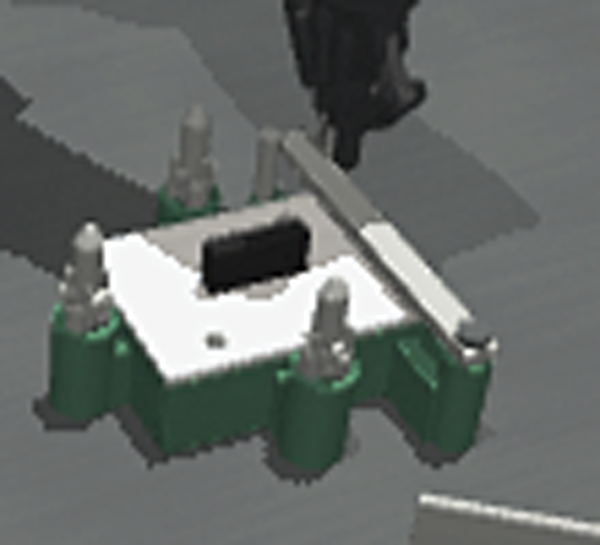

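The bar lies along the cover's edge against the post at (285,140). Backing off now, then to nut0.

drive_effector --segments '[[[0.02, 0, 0], [0, 0, 0], 0], [[0.035, 0, 0], [0, 0, 0], 0], [[0.035, 0, -0.05], [0, 0, 0], 0], [[0.035, 0, -0.1], [0, 0, 0], 0.5], [[0.035, 0, -0.11], [0, 0, 0], 0.85]]'

```text
t: 11.2
ee_pos: [0.4836, 0.2782, 0.1655]
orientation: [0.0, 0.726, 0.687, 0.003]
force: [0.0, 0.7, -1.0]
gripper_width: 0.328
grasp_force: 0.0
```

```bash
python3 g.py .4478 -.0713 .075 -56
```

```text
[-0.3512, -0.0169, 0.0892, 0.0027, -0.0053, 0.9222]
[-0.3512, -0.0169, 0.0892, 0.0064, 0.0032, -2.2194]
yaw now -3.2 j7 -0.38 j1 -1.04 F [ 0.   0.7 -1. ] t 11.2
```

drive_effector --segments '[[[-0.05, -0.002, 0], [0, 0, 0.14], 0.85], [[-0.1, -0.005, 0], [0, 0, 0.28], 0.85], [[-0.15, -0.007, 0], [0, 0, 0.42], 0.85], [[-0.2, -0.009, 0], [0, 0, 0.56], 0.85], [[-0.25, -0.012, 0], [0, 0, 0.7], 0.85], [[-0.3, -0.014, 0], [0, 0, 0.84], 0.85], [[-0.35, -0.017, 0], [0, 0, 0.922], 0.85], [[-0.351, -0.017, 0.04], [0, 0, 0.922], 0.85], [[-0.351, -0.017, 0.08], [0, 0, 0.922], 0.85], [[-0.351, -0.017, 0.089], [0, 0, 0.922], 0.85], [[-0.351, -0.017, 0.089], [0, 0, 0.922], 0.85]]'

```text
t: 12.3
ee_pos: [0.4448, -0.0726, 0.0714]
orientation: [0.0, 0.956, 0.292, -0.001]
force: [0.0, 0.4, 1.4]
gripper_width: 0.849
grasp_force: 0.0
```

```bash
python3 g.py .4478 -.0713 .005 -56;python3 - <<'E'
from v import *
S=load("scene");np.savez("pics/scene4.npz",**S)
cv2.imwrite("pics/c7.png",cv2.resize(S["pixels"][140:240,170:280],(600,545),interpolation=cv2.INTER_CUBIC))
E
```

```text
[0.0034, 0.0007, 0.0664, -0.0007, 0.0026, -0.0001]
[0.0034, 0.0007, 0.0664, 0.004, 0.001, 3.1414]
yaw now -56.0 j7 -0.39 j1 -0.56 F [0.  0.4 1.4] t 12.3
```

View pics/c7.png

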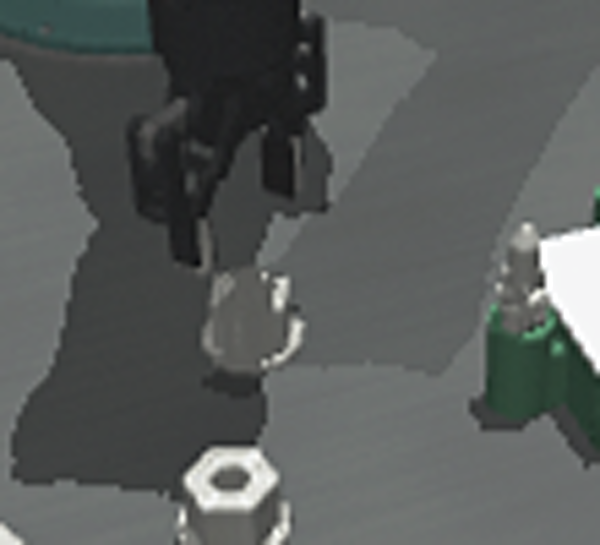

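The open fingers stand either side of nut0 at (248,315). I'll squeeze at this yaw, then again 60° on.

drive_effector --segments '[[[0.003, 0.001, 0.03], [0, 0, 0], 0.85], [[0.003, 0.001, 0.055], [0, 0, 0], 0.85], [[0.003, 0.001, 0.063], [0, 0, 0], 0.85], [[0.003, 0.001, 0.063], [0, 0, 0], 0.3], [[0.003, 0.001, 0.063], [0, 0, 0], 0.3], [[0.003, 0.001, 0.063], [0, 0, 0], 0.3], [[0.003, 0.001, 0.063], [0, 0, 0], 0.3], [[0.003, 0.001, 0.063], [0, 0, 0], 0.3]]'

```text
t: 13.15
ee_pos: [0.4494, -0.0714, 0.0104]
orientation: [0.0, 0.956, 0.293, 0.001]
force: [-2.2, -0.4, 11.6]
gripper_width: 0.482
grasp_force: 59.4
```

drive_effector --segments '[[[0, 0, 0], [0, 0, 0], 0.75], [[0, 0, 0], [0, 0, 0], 0.75], [[0, 0, 0], [0, 0, -0.15], 0.75], [[0, 0, 0], [0, 0, -0.3], 0.75], [[0, 0, 0], [0, 0, -0.45], 0.75], [[0, 0, 0], [0, 0, -0.6], 0.75], [[0, 0, 0], [0, 0, -0.75], 0.75], [[0, 0, 0], [0, 0, -0.9], 0.75], [[0, 0, 0], [0, 0, -1.047], 0.75], [[0, 0, 0], [0, 0, -1.047], 0.3], [[0, 0, 0], [0, 0, -1.047], 0.3], [[0, 0, 0], [0, 0, -1.047], 0.3], [[0, 0, 0], [0, 0, -1.047], 0.3], [[0, 0, 0], [0, 0, -1.047], 0.3]]'

```text
t: 14.55
ee_pos: [0.4486, -0.0716, 0.0094]
orientation: [0.0, 0.684, 0.73, 0.0]
force: [-4.3, -1.2, 15.3]
gripper_width: 0.486
grasp_force: 59.4
```

```bash
python3 g.py .4746 .1518 .16 4
```

```text
[0.2212, 0.0405, -0.1507, 0.0004, 0.0002, -0.0047]
[0.2212, 0.0405, -0.1507, 0.0003, -0.0007, 3.1368]
yaw now 3.7 j7 0.52 j1 -0.24 F [-4.3 -1.2 15.3] t 14.55
```

drive_effector --segments '[[[0, 0, -0.05], [0, 0, 0], 0.3], [[0, 0, -0.1], [0, 0, 0], 0.3], [[0, 0, -0.151], [0, 0, 0], 0.3], [[0.05, 0.01, -0.151], [0, 0, 0], 0.3], [[0.1, 0.02, -0.151], [0, 0, 0], 0.3], [[0.15, 0.03, -0.151], [0, 0, 0], 0.3], [[0.2, 0.04, -0.151], [0, 0, 0], 0.3], [[0.2206, 0.0411, -0.151], [0, 0, 0], 0.3], [[0.2206, 0.0411, -0.151], [0, 0, 0], 0.3], [[0.2206, 0.0411, -0.151], [0, 0, 0], 0.3]]'

```text
t: 15.55
ee_pos: [0.4736, 0.1517, 0.1596]
orientation: [-0.0, 0.683, 0.731, -0.0]
force: [0.0, -0.6, -2.1]
gripper_width: 0.483
grasp_force: 62.7
```

```bash
python3 g.py .4753 .1513 .1 4; python3 - <<'E'
from v import *
S=load("scene");np.savez("pics/scene5.npz",**S)
cv2.imwrite("pics/c8.png",cv2.resize(S["pixels"][120:210,240:340],(600,540),interpolation=cv2.INTER_CUBIC))
E
```

```text
[-0.0005, 0.0017, 0.0596, -0.0007, 0.0003, -0.0021]
[-0.0005, 0.0017, 0.0596, 0.0005, 0.0011, 3.1395]
yaw now 3.9 j7 -0.15 j1 -0.75 F [ 0.  -0.6 -2.1] t 15.55
```

View pics/c8.png

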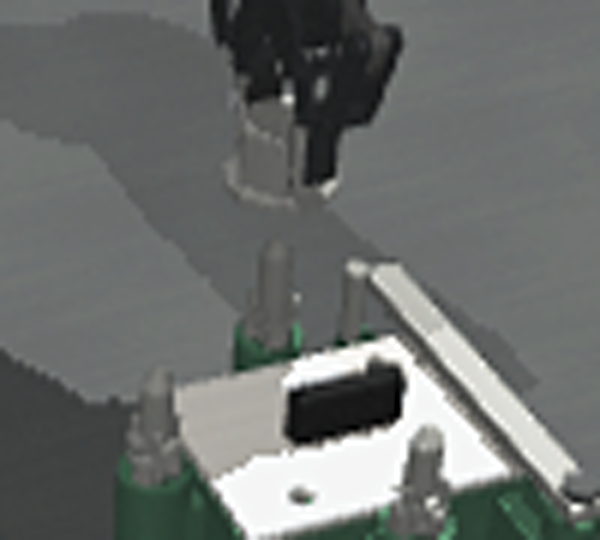

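The held nut is above the near stud, whose tip is at (277,245). I'll lower it and watch the force.

drive_effector --segments '[[[0, 0.0015, 0.03], [0, 0, 0], 0.3], [[0, 0.0015, 0.05], [0, 0, 0], 0.3], [[0, 0.0015, 0.065], [0, 0, 0], 0.3], [[0, 0.0015, 0.065], [0, 0, 0], 0.3]]'

```text
t: 16.0
ee_pos: [0.4747, 0.1502, 0.0934]
orientation: [-0.0, 0.683, 0.73, -0.001]
force: [-0.4, 0.1, -1.1]
gripper_width: 0.478
grasp_force: 62.5
```

drive_effector --segments '[[[0, 0, 0.005], [0, 0, 0], 0.3], [[0, 0, 0.01], [0, 0, 0], 0.3], [[0, 0, 0.012], [0, 0, 0], 0.3]]'

```text
t: 16.3
ee_pos: [0.4756, 0.1515, 0.0829]
orientation: [0.0, 0.682, 0.731, 0.0]
force: [-0.5, -0.4, -1.5]
gripper_width: 0.481
grasp_force: 62.5
```

drive_effector --segments '[[[0, 0, 0.004], [0, 0, 0], 0.3], [[0, 0, 0.004], [0, 0, 0], 0.3]]'

```text
t: 16.5
ee_pos: [0.4759, 0.1518, 0.079]
orientation: [0.0, 0.682, 0.731, 0.0]
force: [-0.4, 1.2, 5.5]
gripper_width: 0.478
grasp_force: 63.7
```

drive_effector --segments '[[[0, 0, 0.003], [0, 0, 0], 0.3], [[0, 0, 0.003], [0, 0, 0], 0.3]]'

```text
t: 16.7
ee_pos: [0.4772, 0.1525, 0.0778]
orientation: [0.0, 0.682, 0.731, 0.002]
force: [-6.4, 2.2, 35.6]
gripper_width: 0.48
grasp_force: 68.3
```

drive_effector --segments '[[[0, 0, 0.003], [0, 0, 0], 0.3], [[0, 0, 0.003], [0, 0, 0], 0.3]]'

```text
t: 16.9
ee_pos: [0.4773, 0.1529, 0.0755]
orientation: [0.0, 0.682, 0.731, 0.002]
force: [-12.9, 0.5, 54.4]
gripper_width: 0.476
grasp_force: 75.2
```

drive_effector --segments '[[[0, 0, -0.007], [0, 0, 0], 0.3], [[0, 0, -0.007], [0, 0, 0], 0.5], [[0, 0, -0.007], [0, 0, 0], 0.5], [[0, 0, -0.007], [0, 0, 0], 0.5]]'

```text
t: 17.3
ee_pos: [0.4755, 0.1516, 0.0795]
orientation: [0.0, 0.682, 0.731, -0.0]
force: [1.5, -0.1, -0.7]
gripper_width: 0.504
grasp_force: 0.4
```

drive_effector --segments '[[[0, 0, 0], [0, 0, -0.15], 0.5], [[0, 0, 0], [0, 0, -0.3], 0.5], [[0, 0, 0], [0, 0, -0.45], 0.5], [[0, 0, 0], [0, 0, -0.6], 0.5], [[0, 0, 0], [0, 0, -0.75], 0.5], [[0, 0, 0], [0, 0, -0.9], 0.5], [[0, 0, 0], [0, 0, -1.05], 0.5], [[0, 0, 0], [0, 0, -1.2], 0.5], [[0, 0, 0], [0, 0, -1.35], 0.5], [[0, 0, 0], [0, 0, -1.5], 0.5], [[0, 0, 0], [0, 0, -1.65], 0.5], [[0, 0, 0], [0, 0, -1.8], 0.5], [[0, 0, 0], [0, 0, -1.95], 0.5], [[0, 0, 0], [0, 0, -2.1], 0.5], [[0, 0, 0], [0, 0, -2.1], 0.5]]'

```text
t: 18.8
ee_pos: [0.4762, 0.1495, 0.0799]
orientation: [-0.0, -0.297, 0.955, -0.001]
force: [1.7, -12.1, 10.6]
gripper_width: 0.51
grasp_force: 97.1
```

```bash
python3 -c "
from v import *
s=readout.sense();print(s['moment'].round(2),s['joint_pos'][6])
S=load('scene');cv2.imwrite('pics/c9.png',cv2.resize(S['pixels'][120:210,240:340],(600,540),interpolation=cv2.INTER_CUBIC))"
```

```text
[-2.98 -0.37  0.2 ] 1.7470334489671429
```

View pics/c9.png

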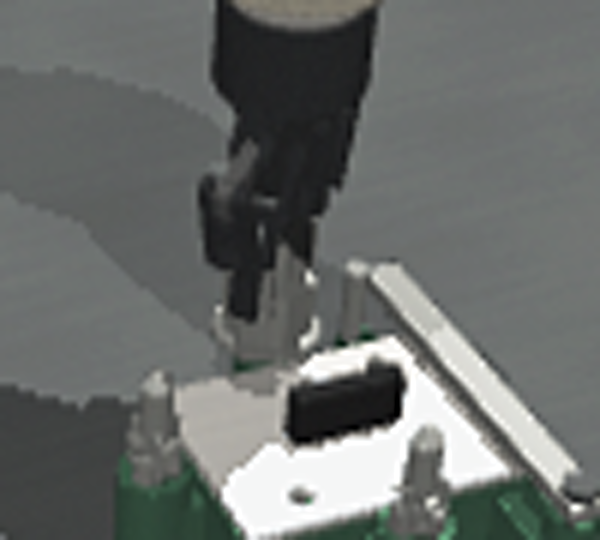

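The nut looks seated low on the stud (flange at (265,340)), and the binding suggests it has dropped and is blocked. I'll ease back and feel down.

drive_effector --segments '[[[0, 0, 0], [0, 0, 0.15], 0.52], [[0, 0, 0], [0, 0, 0.25], 0.52], [[0, 0, 0], [0, 0, 0.25], 0.52]]'

```text
t: 19.15
ee_pos: [0.4753, 0.1504, 0.0798]
orientation: [-0.001, -0.171, 0.985, -0.001]
force: [-3.2, -10.0, 14.3]
gripper_width: 0.524
grasp_force: 66.1
```

drive_effector --segments '[[[0, 0, 0.004], [0, 0, 0], 0.52], [[0, 0, 0.004], [0, 0, 0], 0.52]]'

```text
t: 19.35
ee_pos: [0.4771, 0.1511, 0.077]
orientation: [0.001, -0.173, 0.985, -0.0]
force: [-1.6, -7.2, 28.7]
gripper_width: 0.522
grasp_force: 71.2
```

drive_effector --segments '[[[0, 0, 0.004], [0, 0, 0], 0.52], [[0, 0, 0.004], [0, 0, 0], 0.52]]'

```text
t: 19.55
ee_pos: [0.4785, 0.1517, 0.0737]
orientation: [0.003, -0.174, 0.985, 0.0]
force: [5.9, -5.1, 31.8]
gripper_width: 0.524
grasp_force: 76.4
```

drive_effector --segments '[[[0, 0, -0.003], [0, 0, 0], 0.8], [[0, 0, -0.006], [0, 0, 0], 0.8], [[0, 0, -0.006], [0, 0, 0], 0.8]]'

```text
t: 19.85
ee_pos: [0.4753, 0.1516, 0.0777]
orientation: [-0.0, -0.174, 0.985, -0.0]
force: [0.4, -0.0, -0.1]
gripper_width: 0.802
grasp_force: 0.0
```

```bash
cat > h.py <<'E'
# height of a nut's hex top at stud: arg x y
import sys
from v import *
S=load("scene");P=cloud(S);x,y=map(float,sys.argv[1:3])
r=np.hypot(P[...,0]-x,P[...,1]-y)
m=(r<.03)&(P[...,2]>.055)&(P[...,2]<.13)
b=S["pixels"].max(2)
print(np.histogram(P[...,2][m&(b>60)]*1000,bins=np.arange(55,130,5)))
u,v=proj(S,[x,y,.09])[0].astype(int)
cv2.imwrite(sys.argv[3],cv2.resize(S["pixels"][v-25:v+25,u-25:u+25],(500,500),interpolation=cv2.INTER_CUBIC))
E
python3 h.py .4755 .1515 pics/d1.png
```

```text
(array([ 7, 27, 31, 20, 12, 14, 15, 22, 46,  7, 12, 10,  2,  0]), array([ 55,  60,  65,  70,  75,  80,  85,  90,  95, 100, 105, 110, 115,
       120, 125]))
```

View pics/d1.png

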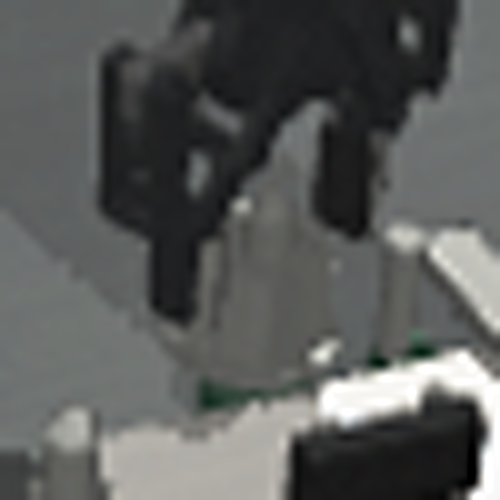

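The nut's top now reads about 97 mm, which is 4 mm above home, so it has dropped. The crop agrees, with the flange just above the green boss at (260,380). Now regrip lower and turn clockwise loosely.

drive_effector --segments '[[[0, 0, 0.006], [0, 0, 0], 0.8], [[0, 0, 0.006], [0, 0, 0], 0.3], [[0, 0, 0.006], [0, 0, 0], 0.3], [[0, 0, 0.006], [0, 0, 0], 0.3], [[0, 0, 0.006], [0, 0, 0], 0.3], [[0, 0, 0.006], [0, 0, 0], 0.3]]'

```text
t: 20.5
ee_pos: [0.4755, 0.1504, 0.0717]
orientation: [-0.0, -0.173, 0.985, -0.001]
force: [-0.7, -7.3, 5.3]
gripper_width: 0.533
grasp_force: 60.5
```

drive_effector --segments '[[[0, 0, 0], [0, 0, 0], 0.5], [[0, 0, 0], [0, 0, 0], 0.5], [[0, 0, 0], [0, 0, 0.15], 0.5], [[0, 0, 0], [0, 0, 0.3], 0.5], [[0, 0, 0], [0, 0, 0.45], 0.5], [[0, 0, 0], [0, 0, 0.6], 0.5], [[0, 0, 0], [0, 0, 0.75], 0.5], [[0, 0, 0], [0, 0, 0.75], 0.5]]'

```text
t: 21.3
ee_pos: [0.4775, 0.1512, 0.0726]
orientation: [0.002, 0.202, 0.979, 0.0]
force: [9.4, -6.0, 8.3]
gripper_width: 0.532
grasp_force: 75.2
```

drive_effector --segments '[[[0, 0, 0], [0, 0, 0.15], 0.5], [[0, 0, 0], [0, 0, 0.3], 0.5], [[0, 0, 0], [0, 0, 0.3], 0.5]]'

```text
t: 21.6
ee_pos: [0.4773, 0.1506, 0.0725]
orientation: [0.002, 0.347, 0.938, 0.0]
force: [7.4, -10.1, 8.8]
gripper_width: 0.537
grasp_force: 75.3
```

```bash
python3 h.py .4755 .1515 pics/d2.png
```

```text
(array([ 9, 26, 39, 21, 20, 18, 22, 24, 67, 12, 12, 14,  5,  0]), array([ 55,  60,  65,  70,  75,  80,  85,  90,  95, 100, 105, 110, 115,
       120, 125]))
```

```bash
cat > h.py <<'E'
import sys
from v import *
S=load("scene");P=cloud(S);x,y=map(float,sys.argv[1:3])
r=np.hypot(P[...,0]-x,P[...,1]-y);b=S["pixels"].max(2)
m=(b>60)&(r<.024)&(r>.008)
print(np.histogram(P[...,2][m]*1000,bins=np.arange(80,120,2)))
E
```

drive_effector --segments '[[[0, 0, 0], [0, 0, 0], 0.6], [[0, 0, 0], [0, 0, 0], 0.6], [[0, 0, 0], [0, 0, 0], 0.6]]'

```text
t: 21.95
ee_pos: [0.4752, 0.1518, 0.0716]
orientation: [-0.0, 0.343, 0.939, -0.0]
force: [0.6, -0.1, 0.8]
gripper_width: 0.599
grasp_force: 0.0
```

```bash
python3 h.py .4755 .1515
```

```text
(array([ 9,  7,  7,  8,  6, 10, 12, 24, 38,  7,  2,  4,  0,  1,  3,  0,  2,
        0,  0]), array([ 80,  82,  84,  86,  88,  90,  92,  94,  96,  98, 100, 102, 104,
       106, 108, 110, 112, 114, 116, 118]))
```

drive_effector --segments '[[[0, 0, 0], [0, 0, 0], 0.3], [[0, 0, 0], [0, 0, 0], 0.3], [[0, 0, 0], [0, 0, 0], 0.3], [[0, 0, 0], [0, 0, 0], 0.3]]'

```text
t: 22.4
ee_pos: [0.4755, 0.1519, 0.072]
orientation: [-0.0, 0.343, 0.939, 0.0]
force: [-1.5, 0.7, 6.8]
gripper_width: 0.542
grasp_force: 60.3
```

```bash
python3 g.py .4755 .1515 .07 4
```

```text
[-0.0002, -0.0003, 0.002, 0.0002, -0.0002, 0.8003]
[-0.0002, -0.0003, 0.002, 0.0002, 0.0002, -2.3413]
yaw now 49.9 j7 0.62 j1 -0.54 F [-1.5  0.7  6.8] t 22.4
```

drive_effector --segments '[[[0, 0, 0], [0, 0, 0], 0.65], [[0, 0, 0], [0, 0, 0], 0.65], [[0, 0, 0], [0, 0, -0.15], 0.65], [[0, 0, 0], [0, 0, -0.3], 0.65], [[0, 0, 0], [0, 0, -0.3], 0.3], [[0, 0, 0], [0, 0, -0.3], 0.3], [[0, 0, 0], [0, 0, -0.3], 0.3], [[0, 0, 0], [0, 0, -0.3], 0.3]]'

```text
t: 23.2
ee_pos: [0.4758, 0.1518, 0.072]
orientation: [0.0, 0.202, 0.979, 0.0]
force: [-1.2, -0.3, 5.5]
gripper_width: 0.517
grasp_force: 60.1
```

drive_effector --segments '[[[0, 0, 0], [0, 0, 0], 0.65], [[0, 0, 0], [0, 0, 0], 0.65], [[0, 0, 0], [0, 0, -0.14], 0.65], [[0, 0, 0], [0, 0, -0.14], 0.65], [[0, 0, 0], [0, 0, -0.14], 0.3], [[0, 0, 0], [0, 0, -0.14], 0.3], [[0, 0, 0], [0, 0, -0.14], 0.3], [[0, 0, 0], [0, 0, -0.14], 0.3]]'

```text
t: 24.0
ee_pos: [0.4757, 0.1517, 0.072]
orientation: [0.0, 0.131, 0.991, 0.0]
force: [1.1, -0.1, 4.7]
gripper_width: 0.483
grasp_force: 59.3
```

drive_effector --segments '[[[0, 0, 0], [0, 0, 0], 0.5], [[0, 0, 0], [0, 0, 0], 0.5], [[0, 0, 0], [0, 0, 0.1], 0.5], [[0, 0, 0], [0, 0, 0.2], 0.5], [[0, 0, 0], [0, 0, 0.3], 0.5], [[0, 0, 0], [0, 0, 0.4], 0.5], [[0, 0, 0], [0, 0, 0.4], 0.5]]'

```text
t: 24.7
ee_pos: [0.475, 0.1515, 0.0713]
orientation: [-0.0, 0.325, 0.946, -0.001]
force: [0.5, -0.1, -5.8]
gripper_width: 0.498
grasp_force: 9.9
```

```bash
python3 h.py .4755 .1515;python3 -c "
from v import *
print(readout.sense()['moment'].round(2))"
```

```text
(array([ 6,  6, 10,  8,  4, 12,  7, 30, 30,  0,  2,  2,  1,  1,  3,  0,  0,
        0,  0]), array([ 80,  82,  84,  86,  88,  90,  92,  94,  96,  98, 100, 102, 104,
       106, 108, 110, 112, 114, 116, 118]))
[-0.12 -0.22  0.01]
```

drive_effector --segments '[[[0, 0, 0.001], [0, 0, 0.1], 0.5], [[0, 0, 0.001], [0, 0, 0.2], 0.5], [[0, 0, 0.001], [0, 0, 0.3], 0.5], [[0, 0, 0.001], [0, 0, 0.4], 0.5], [[0, 0, 0.001], [0, 0, 0.5], 0.5]]'

```text
t: 25.25
ee_pos: [0.4756, 0.1507, 0.0707]
orientation: [0.0, 0.548, 0.836, -0.001]
force: [3.0, -9.7, -2.7]
gripper_width: 0.499
grasp_force: 39.4
```

```bash
python3 -c "
from v import *
print(readout.sense()['moment'].round(2))"
```

```text
[-2.22 -0.87  1.58]
```

drive_effector --segments '[[[0, 0, 0.001], [0, 0, 0.1], 0.5], [[0, 0, 0.001], [0, 0, 0.2], 0.5], [[0, 0, 0.001], [0, 0, 0.3], 0.5]]'

```text
t: 25.55
ee_pos: [0.4774, 0.1496, 0.0704]
orientation: [0.002, 0.668, 0.744, 0.001]
force: [10.4, -20.9, 5.6]
gripper_width: 0.5
grasp_force: 72.3
```

```bash
python3 h.py .4755 .1515;python3 -c "
from v import *
print(readout.sense()['moment'].round(2))"
```

```text
(array([ 4,  4,  2,  3,  5,  8,  6, 19,  8,  1,  2,  0,  2,  1,  1,  3,  1,
        0,  0]), array([ 80,  82,  84,  86,  88,  90,  92,  94,  96,  98, 100, 102, 104,
       106, 108, 110, 112, 114, 116, 118]))
[-3.47 -2.46 -0.16]
```

drive_effector --segments '[[[0, 0, 0], [0, 0, -0.15], 0.8], [[0, 0, 0], [0, 0, -0.15], 0.8], [[0, 0, 0], [0, 0, -0.15], 0.8], [[0, 0, -0.05], [0, 0, -0.15], 0.8], [[0, 0, -0.09], [0, 0, -0.15], 0.8]]'

```text
t: 26.1
ee_pos: [0.475, 0.1513, 0.1609]
orientation: [-0.0, 0.611, 0.792, -0.001]
force: [0.7, 0.7, 0.9]
gripper_width: 0.802
grasp_force: 0.0
```

```bash
python3 h.py .4755 .1515;python3 g.py .4755 .1515 .07 4; python3 - <<'E'
from m import *
T=load("top");S=load("scene");np.savez("pics/t6.npz",**T);np.savez("pics/s6.npz",**S)
for o in nuts(T,S,[(.582,-.130),(.586,-.257)]):print(o)
E
```

```text
(array([ 2,  8,  6,  1,  6,  2, 15, 31, 26,  2,  2,  1,  1,  0,  4,  1,  0,
        0,  0]), array([ 80,  82,  84,  86,  88,  90,  92,  94,  96,  98, 100, 102, 104,
       106, 108, 110, 112, 114, 116, 118]))
[-0.0001, -0.0029, 0.0968, 0.0057, -0.0018, 0.1868]
[-0.0001, -0.0029, 0.0968, 0.0027, 0.0085, -2.9548]
yaw now 14.7 j7 0.03 j1 -0.72 F [6.1 1.  9.2] t 26.15
[[0.5805, -0.1306], -24.5, [0.5835, -0.1288]]
[[0.5843, -0.2572], -8.8, [0.5885, -0.2566]]
```

```bash
cat > h2.py <<'E'
import sys
from v import *
def top(S,x,y,z):
    # median height of points on top face: bright pixels whose ray to plane z falls in annulus
    P=cloud(S);b=S["pixels"].max(2);v,u=np.mgrid[:384,:512]
    W=plane(S,np.c_[u.ravel(),v.ravel()],z).reshape(384,512,3);r=np.hypot(W[...,0]-x,W[...,1]-y)
    m=(r<.020)&(r>.012)&(b>60);h=P[...,2][m]*1000;h=h[abs(h-z*1000)<12];return round(float(np.median(h)),1),round(float(h.mean()),1),len(h)
if __name__=="__main__":
    S=load("scene")
    print(top(S,.583,-.130,.036),top(S,.588,-.2565,.036))
    for dx in(-.001,0,.001): print(top(S,.4768+dx,.1516,.0955))
E
python3 h2.py
```

```text
(35.4, 35.4, 75) (35.7, 35.6, 84)
(96.0, 96.3, 41)
(96.0, 96.4, 43)
(96.0, 96.5, 43)
```

drive_effector --segments '[[[0, -0.0005, 0.05], [0, 0, 0], 0.8], [[0, -0.0005, 0.085], [0, 0, 0], 0.8], [[0, -0.0005, 0.09], [0, 0, 0], 0.8], [[0, -0.0005, 0.09], [0, 0, 0], 0.3], [[0, -0.0005, 0.09], [0, 0, 0], 0.3], [[0, -0.0005, 0.09], [0, 0, 0], 0.3], [[0, -0.0005, 0.09], [0, 0, 0], 0.3], [[0, -0.0005, 0.09], [0, 0, 0], 0.3]]'

```text
t: 27.1
ee_pos: [0.4772, 0.152, 0.0717]
orientation: [0.002, 0.61, 0.793, 0.002]
force: [11.3, 0.8, -13.2]
gripper_width: 0.477
grasp_force: 62.5
```

drive_effector --segments '[[[0, 0, 0], [0, 0, 0], 0.51], [[0, 0, 0], [0, 0, 0], 0.51], [[0, 0, 0], [0, 0, 0.1], 0.51], [[0, 0, 0], [0, 0, 0.2], 0.51], [[0, 0, 0], [0, 0, 0.2], 0.51]]'

```text
t: 27.6
ee_pos: [0.4774, 0.1529, 0.0722]
orientation: [0.001, 0.687, 0.727, 0.003]
force: [6.2, 4.8, 2.0]
gripper_width: 0.51
grasp_force: 24.4
```

```bash
python3 -c "
from v import *
print(readout.sense()['moment'].round(2))"
```

```text
[ 0.74 -1.61  0.11]
```

drive_effector --segments '[[[0, 0, 0], [0, 0, 0.1], 0.51], [[0, 0, 0], [0, 0, 0.2], 0.51], [[0, 0, 0], [0, 0, 0.2], 0.51]]'

```text
t: 27.9
ee_pos: [0.4765, 0.1525, 0.0719]
orientation: [0.0, 0.756, 0.655, 0.002]
force: [1.8, -0.1, 0.7]
gripper_width: 0.512
grasp_force: 0.5
```

```bash
python3 -c "
from v import *
print(readout.sense()['moment'].round(2))"
```

```text
[ 0.08 -0.11  0.04]
```

drive_effector --segments '[[[0, 0, 0.001], [0, 0, 0.1], 0.51], [[0, 0, 0.001], [0, 0, 0.2], 0.51], [[0, 0, 0.001], [0, 0, 0.3], 0.51], [[0, 0, 0.001], [0, 0, 0.3], 0.51]]'

```text
t: 28.3
ee_pos: [0.4755, 0.152, 0.07]
orientation: [-0.0, 0.845, 0.535, 0.001]
force: [0.8, 0.2, 0.8]
gripper_width: 0.513
grasp_force: 0.0
```

```bash
python3 h2.py
```

```text
(35.8, 35.7, 77) (35.5, 35.6, 85)
(96.8, 96.7, 17)
(96.8, 96.7, 17)
(96.7, 96.8, 15)
```

drive_effector --segments '[[[0, 0, 0], [0, 0, 0.1], 0.51], [[0, 0, 0], [0, 0, 0.2], 0.51], [[0, 0, 0], [0, 0, 0.3], 0.51], [[0, 0, 0], [0, 0, 0.3], 0.51]]'

```text
t: 28.75
ee_pos: [0.4752, 0.1517, 0.0693]
orientation: [-0.0, 0.915, 0.404, 0.0]
force: [0.2, 0.6, 0.2]
gripper_width: 0.507
grasp_force: 0.0
```

```bash
python3 h2.py
```

```text
(35.7, 35.5, 76) (35.4, 35.5, 85)
(96.7, 97.2, 16)
(96.9, 97.4, 17)
(96.9, 97.4, 17)
```

drive_effector --segments '[[[0, 0, 0], [0, 0, 0], 0.8], [[0, 0, 0], [0, 0, 0], 0.8], [[0, 0, -0.05], [0, 0, 0], 0.8], [[0, 0, -0.09], [0, 0, 0], 0.8], [[0, 0, -0.09], [0, 0, 0], 0.8]]'

```text
t: 29.3
ee_pos: [0.4772, 0.1519, 0.1631]
orientation: [-0.0, 0.915, 0.404, 0.003]
force: [0.9, 0.0, -0.4]
gripper_width: 0.798
grasp_force: 0.0
```

```bash
python3 - <<'E'
from m import *
T=load("top");S=load("scene");np.savez("pics/s7.npz",**S)
w=np.array([.4755,.1515])
u,v=proj(S,np.r_[w,.09])[0].astype(int);print(u,v)
a=cv2.resize(S["pixels"][v-20:v+20,u-20:u+20],(560,560),interpolation=cv2.INTER_CUBIC)
for z,c in((.0575,(0,0,255)),(.0935,(0,255,255)),(.0975,(255,0,0)),(.1175,(0,255,0))):
    p=proj(S,np.r_[w,z])[0]; q=((p-[u-20,v-20]+.5)*14).astype(int); cv2.line(a,(q[0]-6,q[1]),(q[0]+6,q[1]),c,1);print(z,q)
cv2.imwrite("pics/d3.png",a)
P=cloud(S);
print((P[v-14:v+14,u-9:u+10,2]*1000).astype(int))
E
```

```text
284 166
0.0575 [288 412]
0.0935 [299 280]
0.0975 [300 265]
0.1175 [307 190]
[[  1  -1  -2   3   0  -2   0  -2  -3 167 169 167 170  -1   0   0  -2   0
    0]
 [  0  -1  -4   0   0   1   0  -3  -1  -2   0  -2   0  -2   0  -3   0   0
   -1]
 [ -5  -2  -2  -1   0  -2  -2   1  -2  -1   0  -1   0  -3   0  -4   0   0
    0]
 [  0   0   1   0  -3   1   0 718  -1   0  -1   0  -1   0  -1   0  -1  -1
    0]
 [  0   0  -1  -1   0   0  -3   0   0   0   1  -1   2  -1  -1  -1  -3  -2
   -3]
 [  0   0  -2  -1   0  -2  -1   0   0  -2   0   1  -2  -2  -2  -3  -2  -2
    0]
 [ -1   1   0   0   0  -2  -1  -1   0  -2  -1   1  -1  -1  -1  -1   0  -1
   -2]
 [ -1   0   0   0   0  -1  -2   0  -1  -2 115 118   1   0   0  -1  -1  -2
    0]
 [  1   0   0   1   0  -2  -2   0   0 112 116 114 114   0  -1   0   0  -1
    0]
 [ -1  -1  -1  -3   0  -2  -3  96 109 110 113 115 111   0   0   0  -1   1
    0]
 [  0  -2  -1   0  -1  97  98  95 108 109 109 110 112 110  95  95   0 
[... 688 characters left out ...]
  84  88  88  86  88  89  88  84  81  80  75
    0]
 [ -2  66  67  73  77  81  81  80  85  84  83  86  84  83  80  78  74  67
   -1]
 [ 64  66  65  68  75  76  77  81  81  78  79  82  83  77  77  77  70  64
   65]
 [ 62  65  64  66  72  74  72  76  76  75  77  75  79  75  69  70  68  65
   67]
 [ -1  66  65  67  68  70  71  73  71  71  73  73  73  71  67  63  65  66
    0]
 [ -1  60  65  66  66  66  65  68  66  67  69  71  70  66  65  65  65  65
   -1]
 [ -1  -3  61  66  63  64  63  63  67  64  64  63  65  66  64  63  61  60
    0]
 [ -1   0   1   0  63  63  64  65  64  65  67  67  67  65  62  61   0  -1
    0]
 [ -3  -2  -2  -3  45  52  52  59  58  64  62  60  61  61  49   0  55  54
   55]]
```

View pics/d3.png

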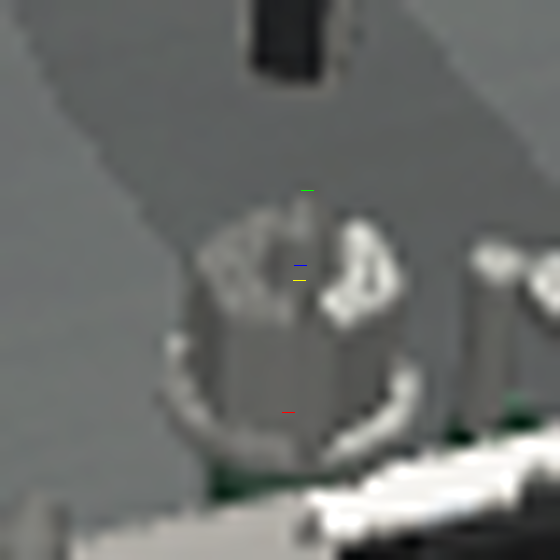

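```bash
cat > h3.py <<'E'
import sys
from v import *
def top(S,x,y,lo=.09,hi=.112):
    P=cloud(S);r=np.hypot(P[...,0]-x,P[...,1]-y);m=((r<.024)&(r>.011)&(P[...,2]>lo)&(P[...,2]<hi)).astype(np.uint8)
    v,u=np.nonzero(m);h=P[v,u,2]*1000;k=np.abs(h[:,None]-h[None]).__lt__(2).sum(1);c=h[k.argmax()];s=h[abs(h-c)<2.5];return round(float(s.mean()),2),len(s)
if __name__=="__main__":
    x,y=map(float,sys.argv[1:3]);print(top(load("scene"),x,y))
E
python3 - <<'E'
from h3 import *
for f in("s6","s7"):
    S=load("",f"pics/{f}.npz");print(f,top(S,.476,.1515),top(S,.5835,-.13,.03,.05),top(S,.5885,-.2565,.03,.05))
E
python3 g.py .4762 .1517 .068 -42
```

```text
s6 (96.18, 62) (35.38, 120) (35.36, 131)
s7 (96.38, 61) (35.29, 116) (35.62, 132)
[0.0003, 0.0008, 0.0915, 0.0001, -0.0018, -0.0051]
[0.0003, 0.0008, 0.0915, -0.0029, -0.0002, 3.1365]
yaw now -42.3 j7 -0.83 j1 -0.97 F [-0.6 -0.1 -0.3] t 29.4
```

drive_effector --segments '[[[0, 0.001, 0.05], [0, 0, 0], 0.8], [[0, 0.001, 0.085], [0, 0, 0], 0.8], [[0, 0.001, 0.09], [0, 0, 0], 0.8], [[0, 0.001, 0.09], [0, 0, 0], 0.3], [[0, 0.001, 0.09], [0, 0, 0], 0.3], [[0, 0.001, 0.09], [0, 0, 0], 0.3], [[0, 0.001, 0.09], [0, 0, 0], 0.3], [[0, 0.001, 0.09], [0, 0, 0], 0.3]]'

```text
t: 30.2
ee_pos: [0.4765, 0.1512, 0.0699]
orientation: [-0.0, 0.915, 0.404, 0.001]
force: [-0.2, -1.2, 8.3]
gripper_width: 0.482
grasp_force: 61.2
```

```bash
python3 h3.py .476 .1515
```

```text
(96.28, 24)
```

drive_effector --segments '[[[0.0005, 0.0005, 0], [0, 0, 0], 0.51], [[0.0005, 0.0005, 0], [0, 0, 0], 0.51], [[0.0005, 0.0005, 0], [0, 0, 0.1], 0.51], [[0.0005, 0.0005, 0], [0, 0, 0.2], 0.51], [[0.0005, 0.0005, 0], [0, 0, 0.3], 0.51], [[0.0005, 0.0005, 0], [0, 0, 0.4], 0.51]]'

```text
t: 30.85
ee_pos: [0.4764, 0.1509, 0.0689]
orientation: [-0.0, 0.977, 0.212, -0.0]
force: [-0.2, 0.3, -0.5]
gripper_width: 0.511
grasp_force: 0.4
```

```bash
python3 h3.py .4765 .1515
```

```text
(92.7, 41)
```

drive_effector --segments '[[[0, 0, 0], [0, 0, 0.1], 0.51], [[0, 0, 0], [0, 0, 0.2], 0.51], [[0, 0, 0], [0, 0, 0.3], 0.51]]'

```text
t: 31.2
ee_pos: [0.4764, 0.151, 0.0689]
orientation: [-0.0, 0.998, 0.065, -0.0]
force: [-1.0, 0.3, 0.6]
gripper_width: 0.509
grasp_force: 0.3
```

```bash
python3 h3.py .4765 .1515
```

```text
(92.84, 47)
```

drive_effector --segments '[[[0, 0, 0], [0, 0, 0.1], 0.51], [[0, 0, 0], [0, 0, 0.2], 0.51], [[0, 0, 0], [0, 0, 0.3], 0.51]]'

```text
t: 31.55
ee_pos: [0.4765, 0.1511, 0.069]
orientation: [0.0, 0.996, -0.084, 0.0]
force: [-4.4, -0.9, 6.3]
gripper_width: 0.508
grasp_force: 40.9
```

```bash
python3 h3.py .4765 .1515
```

```text
(93.17, 56)
```

The nut's top reads about 93.5 mm and further clockwise turning is blocked, so the near nut is home. The true stud axis is about (.4767,.1516). I'll release it and go for nut1.

drive_effector --segments '[[[0, 0, 0], [0, 0, 0], 0.85], [[0, 0, 0], [0, 0, 0], 0.85], [[0, 0, 0], [0, 0, 0], 0.85], [[0, 0, -0.05], [0, 0, 0], 0.85], [[0, 0, -0.1], [0, 0, 0], 0.85], [[0, 0, -0.1], [0, 0, 0], 0.85]]'

```text
t: 32.2
ee_pos: [0.4788, 0.1511, 0.1735]
orientation: [-0.002, 0.996, -0.084, 0.003]
force: [0.3, -0.2, -1.4]
gripper_width: 0.853
grasp_force: 0.0
```

```bash
python3 g.py .5825 -.1297 .16 38;python3 h3.py .4765 .1515
```

```text
[0.1493, 0.2595, 0.0131, 0.0039, -0.0074, -2.4024]
[0.1493, 0.2595, 0.0131, -0.0059, -0.0031, 0.7391]
yaw now -99.6 j7 -1.66 j1 -1.21 F [ 0.3 -0.2 -1.4] t 32.2
(92.54, 64)
```

drive_effector --segments '[[[0.02, 0.035, 0], [0, 0, -0.15], 0.85], [[0.04, 0.07, 0], [0, 0, -0.3], 0.85], [[0.06, 0.1, 0], [0, 0, -0.45], 0.85], [[0.08, 0.14, 0], [0, 0, -0.6], 0.85], [[0.1, 0.17, 0], [0, 0, -0.75], 0.85], [[0.12, 0.21, 0], [0, 0, -0.9], 0.85], [[0.14, 0.24, 0.01], [0, 0, -1.05], 0.85], [[0.149, 0.26, 0.01], [0, 0, -1.2], 0.85], [[0.149, 0.26, 0.01], [0, 0, -1.35], 0.85], [[0.149, 0.26, 0.01], [0, 0, -1.5], 0.85], [[0.149, 0.26, 0.01], [0, 0, -1.65], 0.85], [[0.149, 0.26, 0.01], [0, 0, -1.8], 0.85], [[0.149, 0.26, 0.01], [0, 0, -1.95], 0.85], [[0.149, 0.26, 0.01], [0, 0, -2.1], 0.85], [[0.149, 0.26, 0.01], [0, 0, -2.25], 0.85], [[0.149, 0.26, 0.01], [0, 0, -2.4], 0.85], [[0.149, 0.26, 0.01], [0, 0, -2.4], 0.85]]'

```text
t: 33.95
ee_pos: [0.5791, -0.1305, 0.1579]
orientation: [-0.001, 0.438, 0.899, 0.0]
force: [0.7, -0.2, 0.4]
gripper_width: 0.847
grasp_force: 0.0
```

```bash
python3 g.py .5825 -.1297 .0075 38; python3 - <<'E'
from m import *
S=load("scene");T=load("top")
print(nuts(T,S,[(.582,-.130),(.586,-.257)]))
E
```

```text
[-0.0017, 0.0033, 0.1504, -0.0003, -0.0013, 0.0004]
[-0.0017, 0.0033, 0.1504, 0.0021, -0.0005, -3.1412]
yaw now 38.0 j7 1.01 j1 -0.13 F [ 0.7 -0.2  0.4] t 33.95
[[None, [0.5837, -0.1293]], [[0.5835, -0.2587], -12.8, [0.5881, -0.2563]]]
```

Nut1 hasn't moved. Down for the two squeezes.

drive_effector --segments '[[[-0.0017, 0.003, 0.05], [0, 0, 0], 0.85], [[-0.0017, 0.003, 0.1], [0, 0, 0], 0.85], [[-0.0017, 0.003, 0.14], [0, 0, 0], 0.85], [[-0.0017, 0.003, 0.15], [0, 0, 0], 0.85], [[-0.0017, 0.003, 0.15], [0, 0, 0], 0.3], [[-0.0017, 0.003, 0.15], [0, 0, 0], 0.3], [[-0.0017, 0.003, 0.15], [0, 0, 0], 0.3], [[-0.0017, 0.003, 0.15], [0, 0, 0], 0.3], [[-0.0017, 0.003, 0.15], [0, 0, 0], 0.3]]'

```text
t: 34.95
ee_pos: [0.5843, -0.1302, 0.011]
orientation: [0.002, 0.44, 0.898, 0.001]
force: [-1.2, 1.2, 9.9]
gripper_width: 0.483
grasp_force: 62.4
```

drive_effector --segments '[[[0, 0, 0], [0, 0, 0], 0.75], [[0, 0, 0], [0, 0, 0], 0.75], [[0, 0, 0], [0, 0, 0.15], 0.75], [[0, 0, 0], [0, 0, 0.3], 0.75], [[0, 0, 0], [0, 0, 0.45], 0.75], [[0, 0, 0], [0, 0, 0.6], 0.75], [[0, 0, 0], [0, 0, 0.75], 0.75], [[0, 0, 0], [0, 0, 0.9], 0.75], [[0, 0, 0], [0, 0, 1.047], 0.75], [[0, 0, 0], [0, 0, 1.047], 0.3], [[0, 0, 0], [0, 0, 1.047], 0.3], [[0, 0, 0], [0, 0, 1.047], 0.3], [[0, 0, 0], [0, 0, 1.047], 0.3], [[0, 0, 0], [0, 0, 1.047], 0.3]]'

```text
t: 36.35
ee_pos: [0.5832, -0.1299, 0.0092]
orientation: [0.0, 0.829, 0.559, 0.0]
force: [-1.1, 1.7, 5.8]
gripper_width: 0.483
grasp_force: 61.4
```

drive_effector --segments '[[[0, 0, -0.05], [0, 0, 0], 0.3], [[0, 0, -0.1], [0, 0, 0], 0.3], [[0, 0, -0.15], [0, 0, 0], 0.3], [[0, 0, -0.15], [0, 0, 0], 0.3]]'

```text
t: 36.75
ee_pos: [0.5854, -0.1313, 0.1649]
orientation: [0.003, 0.829, 0.559, 0.003]
force: [0.9, 0.7, -2.8]
gripper_width: 0.482
grasp_force: 62.5
```

```bash
python3 g.py .5512 .0474 .16 -22
```

```text
[0.1527, -0.0989, 0.0044, 0.008, -0.0023, -0.0016]
[0.1527, -0.0989, 0.0044, -0.0037, -0.0125, 3.14]
yaw now -22.1 j7 0.13 j1 -0.37 F [ 0.9  0.7 -2.8] t 36.75
```

drive_effector --segments '[[[0.04, -0.025, 0], [0, 0, 0], 0.3], [[0.08, -0.05, 0], [0, 0, 0], 0.3], [[0.12, -0.075, 0], [0, 0, 0], 0.3], [[0.152, -0.098, 0], [0, 0, 0], 0.3], [[0.152, -0.098, 0], [0, 0, 0], 0.3], [[0.152, -0.098, 0], [0, 0, 0], 0.3], [[0.152, -0.098, 0], [0, 0, 0], 0.3]]'

```text
t: 37.45
ee_pos: [0.5496, 0.0466, 0.1587]
orientation: [0.0, 0.83, 0.558, -0.0]
force: [1.3, -0.7, -2.1]
gripper_width: 0.482
grasp_force: 62.4
```

```bash
python3 g.py .5512 .0474 .085 -22
```

```text
[0.0014, 0.0012, 0.0737, 0.0002, 0.0005, -0.0034]
[0.0014, 0.0012, 0.0737, 0.0008, -0.0003, 3.1381]
yaw now -22.2 j7 -0.2 j1 -0.71 F [ 1.3 -0.7 -2.1] t 37.45
```

drive_effector --segments '[[[0.0014, 0.001, 0.03], [0, 0, 0], 0.3], [[0.0014, 0.001, 0.055], [0, 0, 0], 0.3], [[0.0014, 0.001, 0.068], [0, 0, 0], 0.3], [[0.0014, 0.001, 0.068], [0, 0, 0], 0.3]]'

```text
t: 37.85
ee_pos: [0.5503, 0.0474, 0.0895]
orientation: [-0.0, 0.83, 0.557, -0.001]
force: [0.1, -0.7, -2.2]
gripper_width: 0.479
grasp_force: 63.8
```

drive_effector --segments '[[[0, 0, 0.004], [0, 0, 0], 0.3], [[0, 0, 0.006], [0, 0, 0], 0.3], [[0, 0, 0.006], [0, 0, 0], 0.3]]'

```text
t: 38.15
ee_pos: [0.5509, 0.0475, 0.0855]
orientation: [0.0, 0.83, 0.558, -0.0]
force: [-4.3, -4.8, -1.7]
gripper_width: 0.479
grasp_force: 64.2
```

drive_effector --segments '[[[0, 0, 0.003], [0, 0, 0], 0.3], [[0, 0, 0.003], [0, 0, 0], 0.3]]'

```text
t: 38.35
ee_pos: [0.5513, 0.0473, 0.084]
orientation: [-0.0, 0.83, 0.557, 0.0]
force: [-14.3, -6.2, 28.4]
gripper_width: 0.479
grasp_force: 67.8
```

drive_effector --segments '[[[-0.0011, -0.0012, -0.003], [0, 0, 0], 0.3], [[-0.0011, -0.0012, 0], [0, 0, 0], 0.3], [[-0.0011, -0.0012, 0.001], [0, 0, 0], 0.3]]'

```text
t: 38.65
ee_pos: [0.5508, 0.0476, 0.0836]
orientation: [0.0, 0.83, 0.558, 0.002]
force: [-21.0, -3.0, 60.3]
gripper_width: 0.477
grasp_force: 71.6
```

drive_effector --segments '[[[0, 0, 0.003], [0, 0, 0], 0.3], [[0, 0, 0.003], [0, 0, 0], 0.3]]'

```text
t: 38.85
ee_pos: [0.5512, 0.0476, 0.0787]
orientation: [0.001, 0.83, 0.558, 0.002]
force: [14.8, -4.7, -28.5]
gripper_width: 0.483
grasp_force: 64.2
```

drive_effector --segments '[[[0, 0, -0.002], [0, 0, 0], 0.52], [[0, 0, -0.002], [0, 0, 0], 0.52], [[0, 0, -0.002], [0, 0, 0], 0.52], [[0, 0, -0.002], [0, 0, 0], 0.52]]'

```text
t: 39.25
ee_pos: [0.55, 0.0479, 0.0802]
orientation: [0.0, 0.83, 0.558, 0.0]
force: [3.3, -1.9, 3.2]
gripper_width: 0.517
grasp_force: 4.4
```

```bash
python3 h3.py .5512 .0474;python3 -c "
from h3 import *
S=load('scene');print([top(S,.5512+d,.0474,.085,.125) for d in(0,.002)])"; python3 g.py .5512 .0474 .078 -22
```

```text
(104.02, 30)
[(103.73, 30), (103.72, 32)]
[-0.0, 0.0013, 0.0021, 0.001, -0.0002, -0.0032]
[-0.0, 0.0013, 0.0021, -0.0003, -0.0016, 3.1384]
yaw now -22.2 j7 -0.12 j1 -0.65 F [ 3.2 -1.7  3.6] t 39.35
```

drive_effector --segments '[[[0, 0.001, 0.002], [0, 0, 0], 0.51], [[0, 0.001, 0.002], [0, 0, 0], 0.51], [[0, 0.001, 0.002], [0, 0, -0.15], 0.51], [[0, 0.001, 0.002], [0, 0, -0.3], 0.51], [[0, 0.001, 0.002], [0, 0, -0.45], 0.51], [[0, 0.001, 0.002], [0, 0, -0.6], 0.51]]'

```text
t: 39.95
ee_pos: [0.5501, 0.048, 0.0776]
orientation: [-0.0, 0.625, 0.78, -0.0]
force: [-0.6, -0.3, 1.3]
gripper_width: 0.508
grasp_force: 1.1
```

```bash
python3 h3.py .5515 .0474
```

```text
(105.1, 54)
```

drive_effector --segments '[[[0, 0, 0], [0, 0, -0.15], 0.51], [[0, 0, 0], [0, 0, -0.3], 0.51], [[0, 0, 0], [0, 0, -0.45], 0.51]]'

```text
t: 40.3
ee_pos: [0.5501, 0.0479, 0.0776]
orientation: [-0.0, 0.437, 0.899, -0.0]
force: [0.1, 0.3, 0.9]
gripper_width: 0.512
grasp_force: 0.6
```

```bash
python3 h3.py .5515 .0474
```

```text
(105.33, 85)
```

drive_effector --segments '[[[0, 0, 0], [0, 0, -0.15], 0.51], [[0, 0, 0], [0, 0, -0.3], 0.51], [[0, 0, 0], [0, 0, -0.4], 0.51]]'

```text
t: 40.65
ee_pos: [0.55, 0.0478, 0.0776]
orientation: [-0.001, 0.251, 0.968, -0.0]
force: [-0.5, -0.5, -0.6]
gripper_width: 0.511
grasp_force: 0.1
```

```bash
python3 h3.py .5515 .0474
```

```text
(96.73, 82)
```

drive_effector --segments '[[[0, 0, 0], [0, 0, -0.15], 0.51], [[0, 0, 0], [0, 0, -0.3], 0.51], [[0, 0, 0], [0, 0, -0.4], 0.51]]'

```text
t: 41.0
ee_pos: [0.5505, 0.0474, 0.0777]
orientation: [-0.0, 0.055, 0.998, 0.0]
force: [8.5, -2.0, -1.4]
gripper_width: 0.511
grasp_force: 40.6
```

```bash
python3 h3.py .5515 .0474;python3 g.py .5512 .0474 .078 -22
```

```text
(96.92, 75)
[-0.0006, 0.0, -0.0003, 0.0002, -0.0001, 1.8493]
[-0.0006, 0.0, -0.0003, 0.0001, 0.0002, -1.2923]
yaw now 84.0 j7 1.44 j1 -0.29 F [ 3.1 -0.1 -1.7] t 41.05
```

Dropped to the 4 mm level and blocked. Following it down and turning clockwise, loosely.

drive_effector --segments '[[[0, 0, 0], [0, 0, 0.08], 0.52], [[0, 0, 0.005], [0, 0, 0.12], 0.52], [[0, 0, 0.006], [0, 0, 0.2], 0.515], [[0, 0, 0.006], [0, 0, 0.3], 0.515], [[0, 0, 0.006], [0, 0, 0.4], 0.515], [[0, 0, 0.006], [0, 0, 0.5], 0.515], [[0, 0, 0.006], [0, 0, 0.6], 0.515]]'

```text
t: 41.75
ee_pos: [0.5501, 0.0479, 0.0716]
orientation: [-0.0, 0.352, 0.936, -0.0]
force: [-0.5, -0.1, -0.8]
gripper_width: 0.522
grasp_force: 0.3
```

```bash
python3 h3.py .5515 .0474
```

```text
(96.29, 85)
```

drive_effector --segments '[[[0, 0, 0.001], [0, 0, 0.1], 0.515], [[0, 0, 0.002], [0, 0, 0.2], 0.515], [[0, 0, 0.002], [0, 0, 0.3], 0.515]]'

```text
t: 42.1
ee_pos: [0.5502, 0.0479, 0.0696]
orientation: [-0.0, 0.486, 0.874, -0.0]
force: [-0.5, -0.1, 0.0]
gripper_width: 0.513
grasp_force: 0.4
```

```bash
python3 h3.py .5515 .0474
```

```text
(96.38, 67)
```

drive_effector --segments '[[[0, 0, 0], [0, 0, 0.1], 0.515], [[0, 0, 0], [0, 0, 0.2], 0.515], [[0, 0, 0], [0, 0, 0.3], 0.515]]'

```text
t: 42.45
ee_pos: [0.5503, 0.0479, 0.0697]
orientation: [-0.0, 0.61, 0.792, -0.0]
force: [-0.6, 0.9, 0.4]
gripper_width: 0.512
grasp_force: 0.3
```

```bash
python3 h3.py .5515 .0474
```

```text
(96.52, 45)
```

drive_effector --segments '[[[0, 0, 0], [0, 0, 0.1], 0.515], [[0, 0, 0], [0, 0, 0.2], 0.515], [[0, 0, 0], [0, 0, 0.3], 0.515]]'

```text
t: 42.8
ee_pos: [0.5503, 0.0478, 0.0697]
orientation: [-0.0, 0.721, 0.693, -0.0]
force: [-0.5, 0.3, -0.2]
gripper_width: 0.513
grasp_force: 0.1
```

```bash
python3 h3.py .5515 .0474
```

```text
(93.44, 40)
```

drive_effector --segments '[[[0, 0, 0], [0, 0, 0.1], 0.515], [[0, 0, 0], [0, 0, 0.2], 0.515], [[0, 0, 0], [0, 0, 0.3], 0.515]]'

```text
t: 43.15
ee_pos: [0.5502, 0.0478, 0.0697]
orientation: [-0.0, 0.816, 0.578, -0.0]
force: [-2.5, -0.5, 0.9]
gripper_width: 0.513
grasp_force: 2.0
```

```bash
python3 h3.py .5515 .0474;python3 g.py .5512 .0474 .078 -22
```

```text
(93.0, 29)
[-0.0001, 0.0011, -0.0083, -0.0005, 0.0003, 0.0397]
[-0.0001, 0.0011, -0.0083, -0.0005, -0.0008, -3.1019]
yaw now -19.7 j7 -0.07 j1 -0.63 F [-0.6 -1.2  1.4] t 43.2
```

drive_effector --segments '[[[0, 0, 0], [0, 0, 0.1], 0.515], [[0, 0, 0], [0, 0, 0.2], 0.515], [[0, 0, 0], [0, 0, 0.3], 0.515]]'

```text
t: 43.5
ee_pos: [0.5507, 0.0482, 0.07]
orientation: [-0.0, 0.892, 0.451, 0.0]
force: [1.3, 1.0, 1.3]
gripper_width: 0.511
grasp_force: 55.8
```

drive_effector --segments '[[[0, 0, 0], [0, 0, 0.1], 0.515], [[0, 0, 0], [0, 0, 0.2], 0.515]]'

```text
t: 43.7
ee_pos: [0.5528, 0.05, 0.0704]
orientation: [0.0, 0.933, 0.361, 0.002]
force: [22.2, 13.9, -15.2]
gripper_width: 0.521
grasp_force: 93.7
```

```bash
python3 h3.py .5515 .0474
```

```text
(92.92, 39)
```

Blocked at the home height. I'll ease back, release and go to nut2.

drive_effector --segments '[[[0, 0, 0], [0, 0, -0.15], 0.6], [[0, 0, 0], [0, 0, -0.15], 0.85], [[0, 0, 0], [0, 0, -0.15], 0.85], [[0, 0, 0], [0, 0, -0.15], 0.85], [[0, 0, -0.05], [0, 0, -0.15], 0.85], [[0, 0, -0.095], [0, 0, -0.15], 0.85], [[0, 0, -0.095], [0, 0, -0.15], 0.85]]'

```text
t: 44.45
ee_pos: [0.5527, 0.0474, 0.1696]
orientation: [0.001, 0.904, 0.427, 0.003]
force: [-0.7, 0.2, -0.3]
gripper_width: 0.85
grasp_force: 0.0
```

```bash
python3 h3.py .5515 .0474;python3 g.py .5872 -.2572 .16 50; python3 - <<'E'
from m import *
S=load("scene");T=load("top")
print(nuts(T,S,[(.586,-.257)]))
E
```

```text
(92.54, 76)
[-0.213, 0.2213, 0.0068, 0.0043, -0.0012, -1.5608]
[-0.213, 0.2213, 0.0068, -0.0012, -0.0043, 1.5808]
yaw now -39.4 j7 -0.45 j1 -0.79 F [ 0.1  0.1 -0.2] t 44.5
[[[0.5843, -0.2573], -10.4, [0.5881, -0.2561]]]
```

drive_effector --segments '[[[-0.02, 0.02, 0], [0, 0, -0.15], 0.85], [[-0.04, 0.04, 0], [0, 0, -0.3], 0.85], [[-0.06, 0.06, 0], [0, 0, -0.45], 0.85], [[-0.08, 0.085, 0], [0, 0, -0.6], 0.85], [[-0.1, 0.105, 0], [0, 0, -0.75], 0.85], [[-0.12, 0.125, 0], [0, 0, -0.9], 0.85], [[-0.14, 0.145, 0], [0, 0, -1.05], 0.85], [[-0.16, 0.165, 0], [0, 0, -1.2], 0.85], [[-0.18, 0.185, 0], [0, 0, -1.35], 0.85], [[-0.2, 0.21, 0], [0, 0, -1.5], 0.85], [[-0.213, 0.221, 0], [0, 0, -1.561], 0.85], [[-0.213, 0.221, 0], [0, 0, -1.561], 0.85], [[-0.213, 0.221, 0], [0, 0, -1.561], 0.85]]'

```text
t: 45.9
ee_pos: [0.5856, -0.2568, 0.1635]
orientation: [-0.001, 0.342, 0.94, 0.0]
force: [-0.3, 0.8, -0.8]
gripper_width: 0.849
grasp_force: 0.0
```

```bash
python3 g.py .5872 -.2570 .0075 50
```

```text
[-0.0017, 0.001, 0.156, -0.0005, -0.0021, -0.001]
[-0.0017, 0.001, 0.156, -0.0033, 0.0008, 3.1406]
yaw now 49.9 j7 1.46 j1 0.03 F [-0.3  0.8 -0.8] t 45.9
```

drive_effector --segments '[[[-0.001, 0.001, 0.05], [0, 0, 0], 0.85], [[-0.001, 0.001, 0.1], [0, 0, 0], 0.85], [[-0.001, 0.001, 0.145], [0, 0, 0], 0.85], [[-0.001, 0.001, 0.155], [0, 0, 0], 0.85], [[-0.001, 0.001, 0.155], [0, 0, 0], 0.3], [[-0.001, 0.001, 0.155], [0, 0, 0], 0.3], [[-0.001, 0.001, 0.155], [0, 0, 0], 0.3], [[-0.001, 0.001, 0.155], [0, 0, 0], 0.3], [[-0.001, 0.001, 0.155], [0, 0, 0], 0.3]]'

```text
t: 46.8
ee_pos: [0.589, -0.2573, 0.0123]
orientation: [0.002, 0.341, 0.94, 0.0]
force: [-1.4, 1.5, 10.5]
gripper_width: 0.479
grasp_force: 62.5
```

drive_effector --segments '[[[0, 0, 0], [0, 0, 0], 0.75], [[0, 0, 0], [0, 0, 0], 0.75], [[0, 0, 0], [0, 0, 0.15], 0.75], [[0, 0, 0], [0, 0, 0.3], 0.75], [[0, 0, 0], [0, 0, 0.45], 0.75], [[0, 0, 0], [0, 0, 0.6], 0.75], [[0, 0, 0], [0, 0, 0.75], 0.75], [[0, 0, 0], [0, 0, 0.9], 0.75], [[0, 0, 0], [0, 0, 1.047], 0.75], [[0, 0, 0], [0, 0, 1.047], 0.3], [[0, 0, 0], [0, 0, 1.047], 0.3], [[0, 0, 0], [0, 0, 1.047], 0.3], [[0, 0, 0], [0, 0, 1.047], 0.3], [[0, 0, 0], [0, 0, 1.047], 0.3]]'

```text
t: 48.2
ee_pos: [0.5879, -0.2571, 0.0102]
orientation: [0.0, 0.765, 0.644, 0.0]
force: [-1.0, 2.0, 5.2]
gripper_width: 0.479
grasp_force: 61.6
```

drive_effector --segments '[[[0, 0, -0.05], [0, 0, 0], 0.3], [[0, 0, -0.1], [0, 0, 0], 0.3], [[0, 0, -0.155], [0, 0, 0], 0.3], [[0, 0, -0.155], [0, 0, 0], 0.3]]'

```text
t: 48.6
ee_pos: [0.5894, -0.2586, 0.1707]
orientation: [0.003, 0.765, 0.644, 0.002]
force: [-0.2, -0.2, -2.7]
gripper_width: 0.477
grasp_force: 62.5
```

```bash
python3 g.py .636 .1433 .165 -10
```

```text
[0.404, -0.0229, 0.005, 0.0075, 0.0013, 0.0025]
[0.404, -0.0229, 0.005, -0.002, 0.0118, -3.1391]
yaw now -9.9 j7 0.57 j1 -0.17 F [-0.2 -0.2 -2.7] t 48.6
```

drive_effector --segments '[[[0.05, -0.003, 0], [0, 0, 0], 0.3], [[0.1, -0.006, 0], [0, 0, 0], 0.3], [[0.15, -0.009, 0], [0, 0, 0], 0.3], [[0.2, -0.012, 0], [0, 0, 0], 0.3], [[0.25, -0.015, 0], [0, 0, 0], 0.3], [[0.3, -0.018, 0], [0, 0, 0], 0.3], [[0.35, -0.02, 0], [0, 0, 0], 0.3], [[0.4, -0.022, 0], [0, 0, 0], 0.3], [[0.404, -0.023, 0], [0, 0, 0], 0.3], [[0.404, -0.023, 0], [0, 0, 0], 0.3], [[0.404, -0.023, 0], [0, 0, 0], 0.3]]'

```text
t: 49.7
ee_pos: [0.6343, 0.1435, 0.1643]
orientation: [0.0, 0.766, 0.643, -0.001]
force: [-0.4, -0.5, -2.5]
gripper_width: 0.481
grasp_force: 62.3
```

```bash
python3 g.py .636 .1431 .085 -10
```

```text
[0.0, 0.0018, 0.0793, -0.0004, 0.001, 0.0009]
[0.0, 0.0018, 0.0793, -0.0016, -0.0007, -3.1407]
yaw now -9.9 j7 -0.07 j1 -0.78 F [-0.4 -0.5 -2.5] t 49.7
```

drive_effector --segments '[[[0, 0.0015, 0.03], [0, 0, 0], 0.3], [[0, 0.0015, 0.06], [0, 0, 0], 0.3], [[0, 0.0015, 0.076], [0, 0, 0], 0.3], [[0, 0.0015, 0.076], [0, 0, 0], 0.3]]'

```text
t: 50.1
ee_pos: [0.635, 0.143, 0.087]
orientation: [-0.0, 0.766, 0.643, -0.002]
force: [-0.3, -0.7, -1.4]
gripper_width: 0.478
grasp_force: 63.1
```

drive_effector --segments '[[[0, 0, 0.003], [0, 0, 0], 0.3], [[0, 0, 0.005], [0, 0, 0], 0.3]]'

```text
t: 50.3
ee_pos: [0.6362, 0.1431, 0.085]
orientation: [0.001, 0.766, 0.643, -0.0]
force: [-4.9, -6.2, 1.2]
gripper_width: 0.482
grasp_force: 63.5
```

drive_effector --segments '[[[0, 0, 0.003], [0, 0, 0], 0.3], [[0, 0, 0.003], [0, 0, 0], 0.3]]'

```text
t: 50.5
ee_pos: [0.6362, 0.143, 0.0818]
orientation: [0.001, 0.766, 0.643, -0.0]
force: [-2.4, -6.8, -4.2]
gripper_width: 0.479
grasp_force: 63.0
```

drive_effector --segments '[[[0, 0, 0.002], [0, 0, 0], 0.3], [[0, 0, 0.002], [0, 0, 0], 0.3]]'

```text
t: 50.7
ee_pos: [0.6362, 0.143, 0.08]
orientation: [0.001, 0.766, 0.643, -0.0]
force: [-3.7, -6.7, -4.6]
gripper_width: 0.477
grasp_force: 63.1
```

drive_effector --segments '[[[0, 0, 0], [0, 0, 0], 0.51], [[0, 0, 0], [0, 0, 0], 0.51], [[0, 0, 0], [0, 0, 0], 0.51]]'

```text
t: 51.0
ee_pos: [0.6366, 0.1449, 0.0797]
orientation: [0.0, 0.765, 0.643, 0.001]
force: [-0.9, -0.3, 0.2]
gripper_width: 0.513
grasp_force: 0.0
```

```bash
python3 h3.py .6362 .1428
```

```text
(104.25, 49)
```

drive_effector --segments '[[[0, 0, 0], [0, 0, -0.15], 0.51], [[0, 0, 0], [0, 0, -0.3], 0.51], [[0, 0, 0], [0, 0, -0.45], 0.51]]'

```text
t: 51.35
ee_pos: [0.6362, 0.1449, 0.0792]
orientation: [0.0, 0.6, 0.8, 0.0]
force: [-1.1, 0.2, 0.6]
gripper_width: 0.511
grasp_force: 0.8
```

```bash
python3 h3.py .6362 .1428
```

```text
(105.33, 76)
```

drive_effector --segments '[[[-0.001, -0.0003, 0], [0, 0, -0.15], 0.51], [[-0.001, -0.0003, 0.001], [0, 0, -0.3], 0.51], [[-0.001, -0.0003, 0.001], [0, 0, -0.4], 0.51]]'

```text
t: 51.7
ee_pos: [0.6362, 0.1436, 0.078]
orientation: [0.0, 0.431, 0.902, 0.0]
force: [0.1, -0.5, 0.4]
gripper_width: 0.507
grasp_force: 0.3
```

```bash
python3 h3.py .6362 .1428
```

```text
(105.26, 99)
```

drive_effector --segments '[[[0, 0, 0], [0, 0, -0.15], 0.51], [[0, 0, 0], [0, 0, -0.3], 0.51], [[0, 0, 0], [0, 0, -0.4], 0.51]]'

```text
t: 52.05
ee_pos: [0.6361, 0.1436, 0.078]
orientation: [0.0, 0.244, 0.97, 0.0]
force: [0.2, 0.4, 0.5]
gripper_width: 0.506
grasp_force: 0.0
```

```bash
python3 h3.py .6362 .1428
```

```text
(96.54, 85)
```

drive_effector --segments '[[[0, 0, 0], [0, 0, -0.15], 0.51], [[0, 0, 0], [0, 0, -0.3], 0.51], [[0, 0, 0], [0, 0, -0.4], 0.51]]'

```text
t: 52.4
ee_pos: [0.6367, 0.1431, 0.0781]
orientation: [0.001, 0.048, 0.999, 0.0]
force: [8.2, -1.1, -4.1]
gripper_width: 0.511
grasp_force: 46.1
```

```bash
python3 h3.py .6362 .1428
```

```text
(96.5, 71)
```

Nut2 has dropped and is blocked. Same finish as before.

drive_effector --segments '[[[0, 0, 0], [0, 0, 0.08], 0.52], [[0, 0, 0.005], [0, 0, 0.12], 0.52], [[0, 0, 0.008], [0, 0, 0.2], 0.515], [[0, 0, 0.008], [0, 0, 0.3], 0.515], [[0, 0, 0.008], [0, 0, 0.4], 0.515], [[0, 0, 0.008], [0, 0, 0.5], 0.515], [[0, 0, 0.008], [0, 0, 0.6], 0.515], [[0, 0, 0.008], [0, 0, 0.7], 0.515], [[0, 0, 0.008], [0, 0, 0.8], 0.515], [[0, 0, 0.008], [0, 0, 0.9], 0.515]]'

```text
t: 53.45
ee_pos: [0.636, 0.1438, 0.0699]
orientation: [0.0, 0.482, 0.876, 0.0]
force: [-0.5, -0.2, -0.6]
gripper_width: 0.515
grasp_force: 0.3
```

```bash
python3 h3.py .6362 .1428
```

```text
(96.62, 80)
```

drive_effector --segments '[[[0, 0, 0], [0, 0, 0.1], 0.515], [[0, 0, 0], [0, 0, 0.2], 0.515], [[0, 0, 0], [0, 0, 0.3], 0.515], [[0, 0, 0], [0, 0, 0.4], 0.515]]'

```text
t: 53.9
ee_pos: [0.6361, 0.1436, 0.0699]
orientation: [0.0, 0.645, 0.764, 0.0]
force: [-0.1, -0.1, 0.4]
gripper_width: 0.513
grasp_force: 0.6
```

```bash
python3 h3.py .6362 .1428
```

```text
(96.52, 56)
```

drive_effector --segments '[[[0, 0, 0], [0, 0, 0.1], 0.515], [[0, 0, 0], [0, 0, 0.2], 0.515], [[0, 0, 0], [0, 0, 0.3], 0.515]]'

```text
t: 54.25
ee_pos: [0.636, 0.1438, 0.0699]
orientation: [0.0, 0.751, 0.661, 0.0]
force: [-0.4, 0.3, -0.4]
gripper_width: 0.514
grasp_force: 0.0
```

```bash
python3 h3.py .6362 .1428
```

```text
(92.48, 48)
```

drive_effector --segments '[[[0, 0, 0], [0, 0, 0.1], 0.515], [[0, 0, 0], [0, 0, 0.2], 0.515], [[0, 0, 0], [0, 0, 0.3], 0.515]]'

```text
t: 54.6
ee_pos: [0.6355, 0.1437, 0.0698]
orientation: [-0.0, 0.84, 0.542, -0.0]
force: [-2.7, -0.7, 2.1]
gripper_width: 0.517
grasp_force: 10.2
```

drive_effector --segments '[[[0, 0, 0], [0, 0, 0.1], 0.515], [[0, 0, 0], [0, 0, 0.2], 0.515], [[0, 0, 0], [0, 0, 0.25], 0.515]]'

```text
t: 54.9
ee_pos: [0.6364, 0.1448, 0.07]
orientation: [0.0, 0.901, 0.434, 0.0]
force: [3.1, 3.1, -1.4]
gripper_width: 0.517
grasp_force: 53.8
```

```bash
python3 h3.py .6362 .1428
```

```text
(92.64, 36)
```

drive_effector --segments '[[[0, 0, 0], [0, 0, 0.12], 0.515], [[0, 0, 0], [0, 0, 0.12], 0.515], [[0, 0, 0], [0, 0, -0.05], 0.6], [[0, 0, 0], [0, 0, -0.05], 0.85], [[0, 0, 0], [0, 0, -0.05], 0.85], [[0, 0, 0], [0, 0, -0.05], 0.85], [[0, 0, -0.05], [0, 0, -0.05], 0.85], [[0, 0, -0.1], [0, 0, -0.05], 0.85], [[0, 0, -0.15], [0, 0, -0.05], 0.85], [[-0.05, 0, -0.15], [0, 0, -0.05], 0.85], [[-0.1, 0, -0.15], [0, 0, -0.05], 0.85], [[-0.15, 0, -0.15], [0, 0, -0.05], 0.85], [[-0.2, 0, -0.15], [0, 0, -0.05], 0.85], [[-0.2, 0, -0.15], [0, 0, -0.05], 0.85]]'

```text
t: 56.35
ee_pos: [0.5079, -0.0176, 0.2201]
orientation: [-0.001, 0.892, 0.452, 0.0]
force: [2.4, 1.7, -0.5]
gripper_width: 0.847
grasp_force: 0.0
```

```bash
python3 - <<'E'
from h3 import *
S=load("scene");T=load("top")
for x,y in((.4766,.1515),(.551,.0476),(.6362,.143)):print(top(S,x,y))
cv2.imwrite("pics/e.png",np.hstack([cv2.resize(S["pixels"][140:240,250:360],(400,364),interpolation=cv2.INTER_CUBIC),cv2.resize(T["pixels"][135:226,140:240],(400,364),interpolation=cv2.INTER_CUBIC)]))
E
```

```text
(92.34, 65)
(92.62, 81)
(92.71, 87)
```

View pics/e.png

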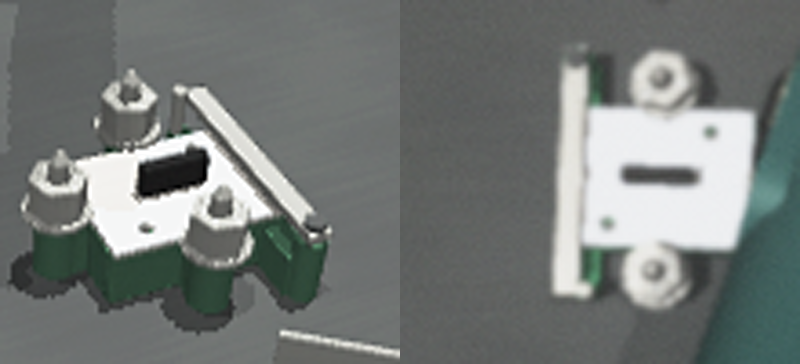

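The final picture shows all three nuts on their studs with tops level at about 93 mm, the cover flat, and the bar parallel to its edge against the post. Handing in.

```bash
python3 -c "
from rig import robot, optics, readout
print(robot.close_job())"
```

```text
the job is handed in; nothing more can be done
None
```

I handed the job in at about 56 s; no verdict came back. By my measurements the cover is flush on its pins, the swing bar is against its stop, and all three flange nuts are turned home on their own studs.

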